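Set out the wash-day tray to its drawn layout

TASK

First take the peg basket off the white tray and leave it hanging by its handle on the chrome hook. Then set each of these things that is there (lidded tin, glass dispenser, purple scoop, mint soap case, clear peg) in the middle of its own drawn outline on the tray, right way up, turned as the outline shows with the nozzle and the bowl at the drawn ends; some of them may be missing today, so their outlines stay empty. Leave all other things where they are.

Things in the scene. Friction and masses are not known exactly. Their poses are not given: they have to be found in the camera images.
- tin_mid (a point): Cream enamel-look steel tin with a blue lid fixed shut (no need to open), round, 56 mm diameter (58 mm at the lid rim, 60 to 70 mm up), 80 mm tall including a steel lid knob 18 mm wide and 10 mm high; 180 g. The point is on its axis, 40 mm above its underside; z up.
- dispenser_mid (a point): Closed tinted-glass dispenser, upright: round body 54 mm diameter, 82 mm high; above it a round white pump 28 mm diameter, 82 to 135 mm up, with a steel collar; a white nozzle 10 mm wide, 8 mm thick sticks out level 127 mm up, to 45 mm from the axis; 300 g. The point is on the axis, 67.5 mm above the underside; z up, x the way the nozzle points.
- dispenser_nozzle (a point): Tip of the dispenser's nozzle, 45 mm from the axis, 127 mm above the underside.
- scoop_mid (a point): Purple plastic scoop lying flat, 108 mm long: open square bowl (48 long, 44 wide, 30 mm high, centred 30 mm ahead of this point) and a straight handle 14 mm wide, 14 to 26 mm above the underside, reaching 54 mm behind this point; 45 g. The point is half-way along, 15 mm above the underside; x points from handle to bowl, z up.
- scoop_bowl (a point): Centre of the scoop's bowl, 15 mm above its underside.
- soap_mid (a point): Mint-green closed soap case, 80 x 50 mm and 26 mm high, rounded; 110 g. The point is its centre; x along its length, z up.
- peg_mid (a point): Clear bluish plastic clothes peg with a steel band round its middle, lying flat, 80 mm long, 16 mm wide, 14 mm high; 25 g. The point is its centre; x along its length, z up.
- tray: White fixed tray 280 x 310 mm, floor 6 mm above the table, rim 14 mm above the table and 6 mm thick. Origin under its centre at table height; x along the 280 mm side, z up. Its floor carries the drawn layout.
- mark_tin: Drawn on the tray: outline for the tin, a dark blue circle 78 mm across with a small circle for the lid knob in the middle. Origin at its centre on the tray floor.
- mark_dispenser: Drawn on the tray: outline for the dispenser, a dark blue circle 76 mm across with a circle for the pump in the middle and a short bar on one side for the nozzle. Origin at the circle's centre on the tray floor; x points the way the nozzle is to point.
- mark_nozzle (a point): Where the nozzle tip belongs over the dispenser's outline, 45 mm from the circle's centre, at the tray floor.
- mark_scoop: Drawn on the tray: outline of the scoop, a wide rectangle for the bowl and a narrow one for the handle. Origin at the middle of the scoop's length on the tray floor; x points to the bowl end.
- mark_bowl (a point): Centre of the drawn bowl of the scoop's outline, at the tray floor, 30 mm from that outline's origin.
- mark_soap: Drawn on the tray: plain rectangle 96 x 66 mm for the soap case. Origin at its centre on the tray floor; x along its length.
- mark_peg: Drawn on the tray: narrow rectangle 96 x 32 mm with a line across its middle, for the clear peg. Origin at its centre on the tray floor; x along its length.
- basket_bar (a point): Peg basket standing on the tray: beige open box 80 mm (x) by 104 mm (y), 55 mm high, with a rigid arch handle: steel uprights at y = +-50 mm and a level grey top bar along y, 8 mm thick (x), 12 mm high. The point is the middle of the top bar, 115 mm above the basket's underside; z up; 70 g.
- hook_seat (a point): Chrome hook. The point is where the centre of the basket's bar lies when hung (bar along this frame's y), 200 mm above the table; the hook's 8 mm level shank runs along x, its top 6 mm below the point, from the rail 44 mm to +x to an upturned tip 36 mm to -x, whose top is 13 mm above the point. The hook is open upwards and to -x; nothing is near on its +y side. z up.
- hook_stand: Fixed pine foot and post (36 x 50 mm, 266 mm high, centre 69 mm to +x and 125 mm to -y) with a green C-clamp holding a 12 mm chrome rail, 190 mm up, which runs along y to the hook at its free end. Origin on the table under the hook seat, axes as there.
- spray: Bystander: amber bottle with black cap, 60 mm diameter, 170 mm high. Origin under its centre.
- jar: Bystander: clear jar with orange lid, 60 mm diameter, 80 mm high. Origin under its centre.
- carton: Bystander: cardboard carton 60 x 90 mm, 100 mm high. Origin under its centre.
- mug: Bystander: blue mug, 76 mm rim diameter, 85 mm high, handle at its +y. Origin under its centre.
- wood_peg: Bystander: brown wooden clothes peg lying flat, 75 x 13 mm, 12 mm high. Origin under its centre, x along its length.
- can: Bystander: yellow can, 66 mm diameter, 110 mm high. Origin under its centre.

How it is judged:
By the outcome, as a careful person would: the job done as asked, in the order asked, and still so for the second after the job is handed in, with the robot touching nothing.
Of tin, dispenser, scoop, soap, peg only 3 to 5 are there at a start; the rules pass over those that are not, and their reading is None.
At some moment in a run one of tin, scoop, soap, peg may be knocked a few centimetres aside while the robot is not near it.
It also fails if it takes over 210 s, if anything falls off the work surface, if the arm or the gripper's body presses on something with over 40 N, if the wrist force passes 120 N, or if a joint passes its speed limit or range.

ROBOT

A 6-joint arm with a two-finger parallel gripper is mounted at the origin on the work surface. World frame = base frame: x ahead of the robot, y to its left, z up, the work surface at z = 0. Lengths are in m, angles in rad, forces in N, time in s.
With the tool pointing down it reaches from about 0.3 to 0.775 m from the base axis. Payload 14.6 kg.
Tool frame: the origin (TCP) lies between the finger pads; the fingertips stand 8 mm ahead of it and the grasp point (between the pads) lies 11 mm behind it; x points along the fingers, y is the direction in which the jaws open and shut, and the axes are right-handed (so a half turn about x gives the same grasp; the last joint's range is limited). The gripper opens to 94 mm and grips with 3 to 60 N. Pads are 16 mm wide; open, the fingers measure 119 mm over their backs; the gripper's body (75 mm by 177 mm) begins 78 mm behind the grasp point.
Start: joints at [-1.19, 0.3, 1.521, -0, 1.321, -0.067], TCP at [0.238, -0.496, 0.213] pointing down, gripper open.
Joint ranges: [-3.03, 3.03], [-0.79, 2.21], [0.23, 2.52], [-1.04, 4.18], [0, 3.07], [-2.55, 2.55]. Speed limits (rad/s): [2.22, 2.22, 2.57, 3.14, 3.14, 3.14].

INTERFACE

Orientations are given as [roll, pitch, yaw] about the fixed x, y, z axes, in that order (R = Rz(yaw) Ry(pitch) Rx(roll)).
In Python, from station import ctrl gives the robot as it stands.
- The arm moves only by the shell command python3 -m creep 'ROWS' [FORCE]. ROWS is a JSON object of lists of equal length, an entry for each row: "hand": the closure, from -1 (fully open) to 1 (shut); "slide": the shift along the tool's x, y, z in m, a list of three; "spin": the turn about the tool's x in degrees. A call has 1 to 12 rows; each row is the pose to reach, as a shift and turn from the pose commanded when the call began, along the tool's axes at that moment; what a row does not reach only later rows make up. A row lasts 1/12 s, in which the tool goes at most 41.7 mm and 7.16 degrees, less where a joint would pass 70% of its speed; a pose out of reach is approached as far as the arm can. A call with a gripper value outside its range is refused whole. The fingers move at their own pace and stop on an object; FORCE is the grip in N (left out, the last holds). Time passes only in rows, so rows that repeat a pose let the fingers close. It gives the time, the measured TCP pose, the force and the opening at its end, in the units of the state.
- ctrl.get_obs(): the state, without advancing time (a new reading comes with each control period).
- ctrl.camera(name): name is "scene" or "top" or "wrist"; returns the picture (480x640x3 uint8, red, green, blue); there is no depth.
- ctrl.calibration(name): a dict with "K" (3x3 intrinsics, pixels), "k1" (the pictures are not rectified: a ray, as slopes to the right and down, at radius r is drawn at 1 + k1 r^2 times it, then the intrinsics apply), "R" (3x3) and "t" (3): a world point X has camera coordinates R X + t. Camera axes: x right, y down, z forward; pixel columns grow to the right and rows downward; lengths in m; the calibration is good to about 2 mm. A picture is of the moment at which its call begins: read the wrist's pose just before it. calibration takes no time and is no camera call; for the wrist camera it gives the pose at the moment of the call.
- ctrl.hand_in(): hands the job in, once; it reports no verdict.
The state is a dict: "time_s": time; "qpos": joint angles; "joint_vel": joint speeds; "tau": joint torques, N m; "ee_pos": TCP position; "eef_rot": TCP orientation; "force": force on the tool from outside, world axes, zero at the start; "moment": the same for the moment, N m; "grip_width": finger opening in m.
Only numpy, scipy, OpenCV 4.12 (cv2) and the standard library are available. Lean on these libraries where they do the work, as an engineer would, in place of code of your own. Each camera call takes 0.05 s, during which the arm holds its last target.

## Working session

There is one attempt and no reset: what is moved stays moved. The work goes in short steps, Python scripts to look and compute and a shell command to move; the robot and the scene stay as the last step left them, time stands still between calls to the robot, and variables do not carry over. Pictures are saved under pics/ and viewed, and the job is handed in when it is done.

```bash
ls -la; mkdir -p pics; python3 - <<'E'
from station import ctrl
import cv2, numpy as np
o=ctrl.get_obs(); print({k:(np.round(v,4).tolist()) for k,v in o.items()})
for n in ["scene","top","wrist"]:
    c=ctrl.calibration(n); print(n,{k:np.round(v,4).tolist() for k,v in c.items()})
    cv2.imwrite(f"pics/{n}0.png",ctrl.camera(n)[:,:,::-1])
E
```

```text
total 12
drwxr-xr-x  3 agent agent 4096 Dec  7 02:20 .
drwxr-xr-x 23 root  root  4096 Dec  7 02:20 ..
drwxr-xr-x  2 agent agent 4096 Dec  7 02:20 pics
{'time_s': 0.0, 'qpos': [-1.1896, 0.3005, 1.5216, -0.0, 1.3207, -0.0666], 'joint_vel': [-0.0004, 0.0007, -0.001, 0.0008, 0.0004, -0.0006], 'tau': [0.0002, -53.1802, -35.2737, 0.0709, 0.0243, -0.0001], 'ee_pos': [0.238, -0.4955, 0.2129], 'eef_rot': [-1.6326, 1.5696, 1.9568], 'force': [0.1275, 0.8575, -0.2817], 'moment': [0.0154, 0.0748, -0.0257], 'grip_width': 0.0942}
scene {'K': [[613.5994, 0.0, 324.6112], [0.0, 613.5994, 231.8083], [0.0, 0.0, 1.0]], 'k1': 0.009, 'R': [[0.168, 0.9856, 0.0176], [0.5996, -0.088, -0.7955], [-0.7825, 0.1442, -0.6057]], 't': [-0.0681, -0.2759, 1.84]}
top {'K': [[522.6305, 0.0, 316.4628], [0.0, 522.6305, 233.0378], [0.0, 0.0, 1.0]], 'k1': -0.1276, 'R': [[-0.018, -0.9998, -0.0014], [-0.9916, 0.018, -0.1283], [0.1283, -0.001, -0.9917]], 't': [-0.0184, 0.6365, 1.3021]}
wrist {'K': [[393.7534, 0.0, 317.6878], [0.0, 393.7534, 241.7153], [0.0, 0.0, 1.0]], 'k1': -0.0777, 'R': [[0.4336, -0.9011, -0.0005], [-0.868, -0.4178, 0.2683], [-0.2419, -0.1159, -0.9633]], 't': [-0.55, -0.0283, 0.3921]}
```

View pics/scene0.png

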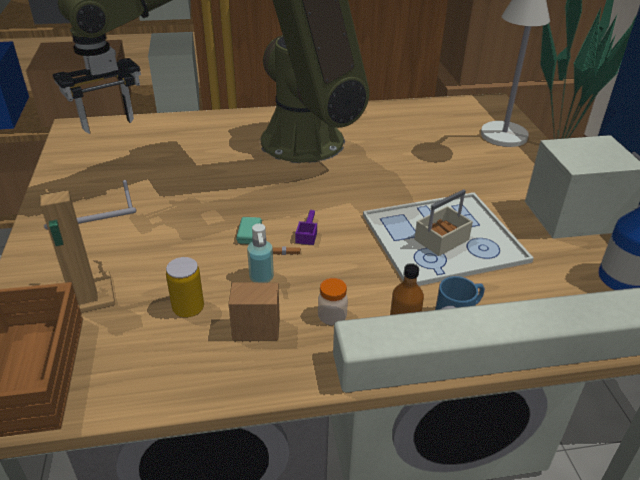

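View pics/top0.png

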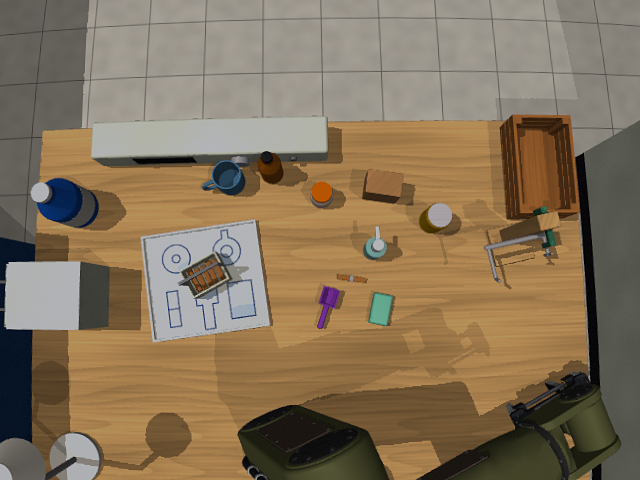

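View pics/wrist0.png

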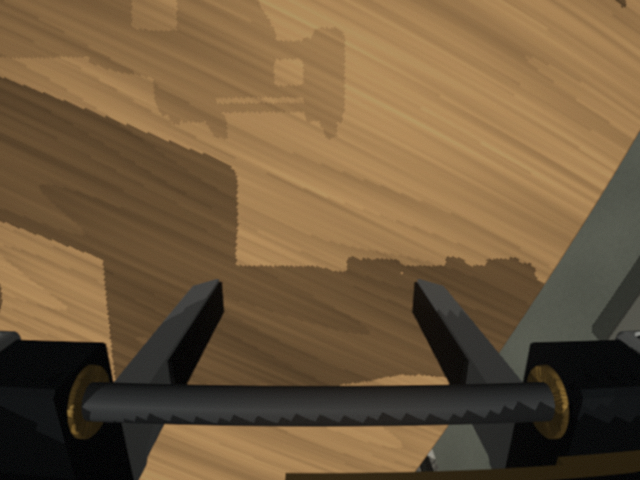

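```bash
cat > h.py <<'E'
from station import ctrl
import cv2, numpy as np
def proj(X,c):
    X=np.atleast_2d(X); p=X@np.array(c["R"]).T+np.array(c["t"]); s=p[:,:2]/p[:,2:]
    r2=(s**2).sum(1,keepdims=True); s=s*(1+c["k1"]*r2); K=np.array(c["K"])
    return s*[K[0,0],K[1,1]]+K[:2,2]
def ray(uv,c):
    K=np.array(c["K"]); d=(np.array(uv,float)-K[:2,2])/[K[0,0],K[1,1]]; s=d.copy()
    for _ in range(20): s=d/(1+c["k1"]*(s@s))
    R=np.array(c["R"]); return -R.T@np.array(c["t"]), R.T@np.array([s[0],s[1],1])
def at(uv,z,c):
    o,d=ray(uv,c); return o+d*(z-o[2])/d[2]
def tri(uv1,c1,uv2,c2):
    o1,d1=ray(uv1,c1);o2,d2=ray(uv2,c2);d1/=np.linalg.norm(d1);d2/=np.linalg.norm(d2)
    A=np.stack([d1,-d2],1); s=np.linalg.lstsq(A,o2-o1,rcond=None)[0]
    return (o1+d1*s[0]+o2+d2*s[1])/2, np.linalg.norm(o1+d1*s[0]-o2-d2*s[1])
def crop(img,x0,y0,x1,y1,f,name,step=20):
    im=cv2.resize(img[y0:y1,x0:x1],None,fx=f,fy=f,interpolation=cv2.INTER_CUBIC)[:,:,::-1].copy()
    for x in range((x0//step+1)*step,x1,step):
        cv2.line(im,(int((x-x0)*f),0),(int((x-x0)*f),6),(0,0,255),1); cv2.putText(im,str(x),(int((x-x0)*f)-10,16),0,.35,(0,0,255),1)
    for y in range((y0//step+1)*step,y1,step):
        cv2.line(im,(0,int((y-y0)*f)),(6,int((y-y0)*f)),(0,0,255),1); cv2.putText(im,str(y),(8,int((y-y0)*f)+4),0,.35,(0,0,255),1)
    cv2.imwrite("pics/"+name,im)
def T():
    o=ctrl.get_obs(); return o
E
python3 - <<'E'
from h import *
t=cv2.imread("pics/top0.png")[:,:,::-1]; s=cv2.imread("pics/scene0.png")[:,:,::-1]
crop(t,130,210,280,350,5,"t_tray.png",10)
crop(t,310,170,470,345,3.4,"t_mid.png",10)
crop(t,470,180,580,300,5,"t_hook.png",10)
crop(s,355,180,540,285,4.2,"s_tray.png",10)
crop(s,30,170,150,310,4,"s_hook.png",10)
crop(s,220,200,360,340,4,"s_mid.png",10)
for n in ["top","scene"]:
    c=ctrl.calibration(n); print(n, -np.array(c["R"]).T@np.array(c["t"]))
E
```

```text
top [ 0.46375402 -0.02862517  1.37297595]
scene [ 1.61662126 -0.22252963  0.89627795]
```

View pics/t_tray.png

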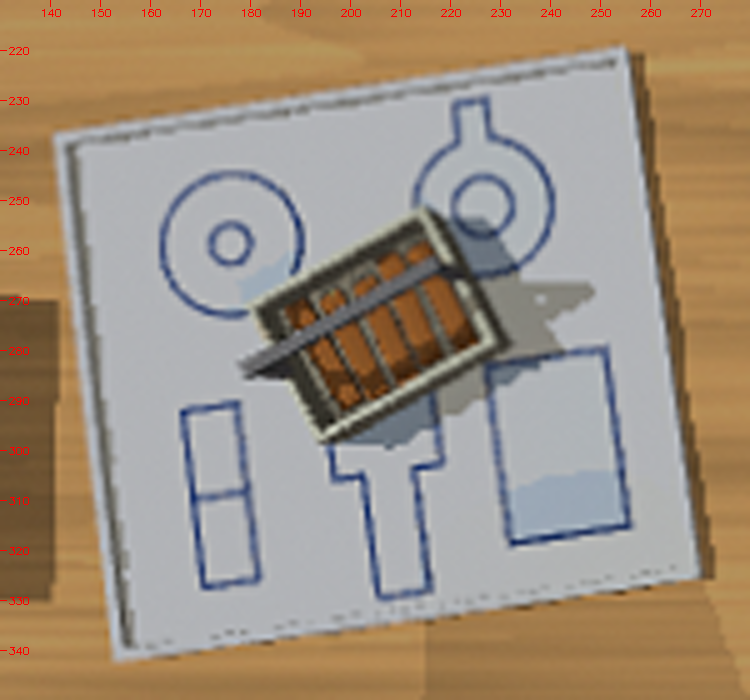

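View pics/t_mid.png

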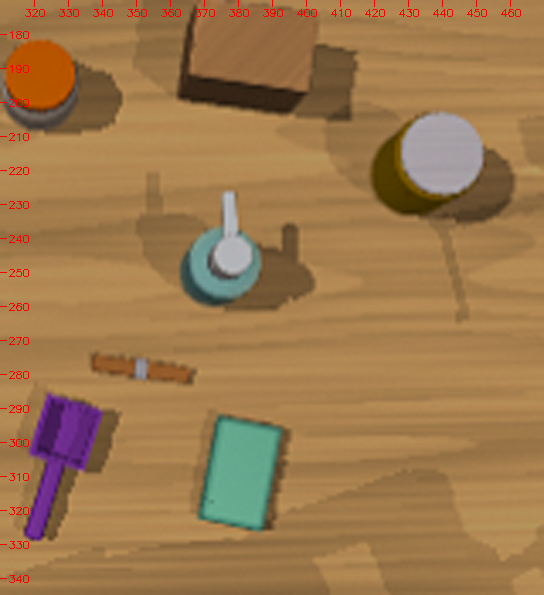

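View pics/t_hook.png

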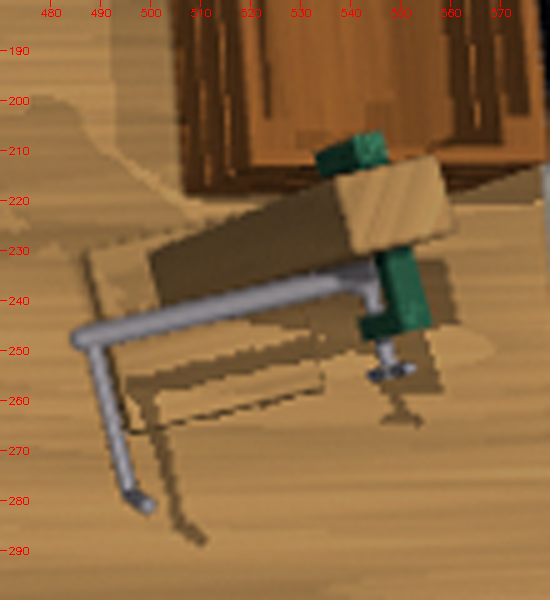

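View pics/s_tray.png

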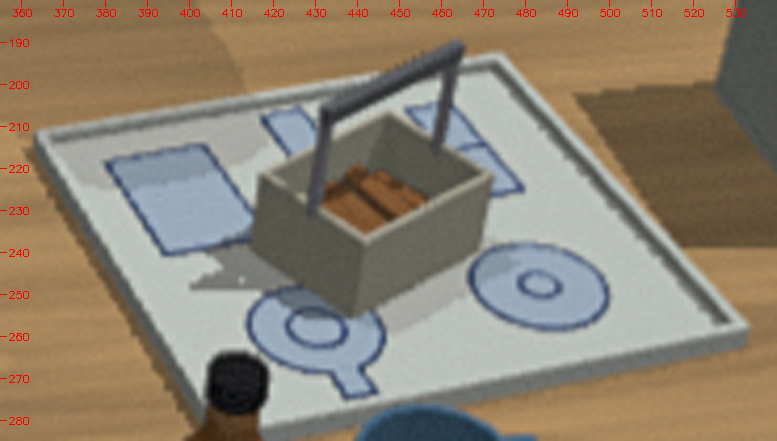

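View pics/s_hook.png

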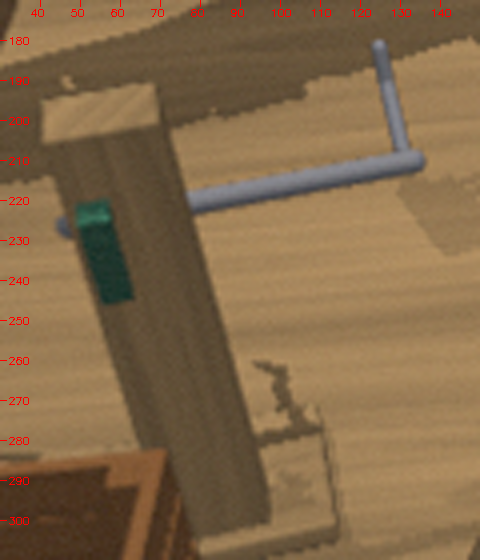

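View pics/s_mid.png

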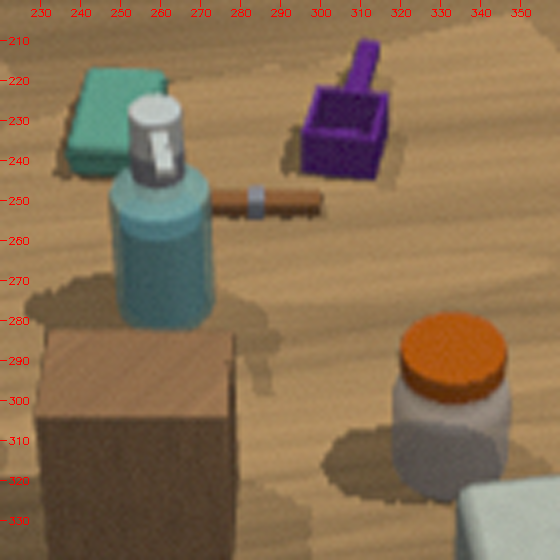

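```bash
python3 - <<'E'
from h import *
ct=ctrl.calibration("top"); cs=ctrl.calibration("scene"); cs=cs
np.set_printoptions(precision=4,suppress=True)
def q(px,py,x0,y0,f): return (x0+(px+.5)/f-.5, y0+(py+.5)/f-.5)
tr=lambda p:q(*p,130,210,5); md=lambda p:q(*p,310,170,3.4); hk=lambda p:q(*p,470,180,5); st=lambda p:q(*p,355,180,4.2); sh=lambda p:q(*p,30,170,4)
def L(name,pts,f,z,c=ct):
    P=np.array([at(f(p),z,c) for p in pts])[:,:2]; print(name,P.tolist(),"mean",P.mean(0)); return P
def ang(v): return np.degrees(np.arctan2(v[1],v[0]))
P=L("tray",[(52,134),(627,47),(700,578),(116,660)],tr,.014)
print([np.linalg.norm(P[i]-P[i-1]) for i in range(4)], ang(P[0]-P[1]),ang(P[3]-P[2]),ang(P[0]-P[3]),ang(P[1]-P[2]))
P=L("soapm",[(487,366),(607,348),(631,526),(511,544)],tr,.006); print([np.linalg.norm(P[i]-P[i-1]) for i in range(4)],ang(P[0]-P[3]),ang(P[1]-P[2]))
P=L("pegm",[(181,411),(238,402),(260,580),(204,588)],tr,.006)
P=L("scoopm hand-end",[(378,599),(432,591)],tr,.006);P2=L("shoulder",[(335,479),(443,464)],tr,.006)
P=L("disp c",[(484,206)],tr,.006);P2=L("noz",[(471,100)],tr,.006);print(ang((P2-P)[0]),np.linalg.norm(P2-P))
P=L("tin c",[(231,244)],tr,.006)
print("basket bar")
P=L("bar ends",[(242,370),(450,262)],tr,.127-.006); print(np.linalg.norm(P[0]-P[1]),ang(P[1]-P[0]))
P=L("barS",[(323,110),(461,48)],st,.121,cs); print(np.linalg.norm(P[0]-P[1]),ang(P[1]-P[0]))
P=L("box rim",[(252,305),(428,207),(510,347),(328,443)],tr,.061);print([np.linalg.norm(P[i]-P[i-1]) for i in range(4)],ang(P[1]-P[0]),ang(P[2]-P[3]))
print("hook")
P=L("shank",[(92,340),(127,492)],hk,.19);print(np.linalg.norm(P[0]-P[1]),ang(P[0]-P[1]))
print("tiptop",at(hk((149,508)),.213,ct),at(sh((379,45)),.213,cs),tri(hk((149,508)),ct,sh((379,45)),cs))
P=L("rail",[(85,339),(340,285)],hk,.19);print(ang(P[0]-P[1]))
print("junctionS",at(sh((405,160)),.19,cs))
P=L("soap",[(217,414),(284,429),(267,530),(200,518)],md,.026);print([np.linalg.norm(P[i]-P[i-1]) for i in range(4)],ang(P[0]-P[3]))
P=L("scoop bowl",[(53,396),(103,409),(82,470),(32,455)],md,.03);print([np.linalg.norm(P[i]-P[i-1]) for i in range(4)],ang(P[0]-P[3]),ang(P[1]-P[2]))
P=L("handle end",[(34,538)],md,.026)
P=L("pump",[(232,256)],md,.135);P2=L("nozz",[(229,193)],md,.13);print(ang((P2-P)[0]),np.linalg.norm(P2-P))
E
```

```text
tray [[0.6390593580646271, 0.43967197969437105], [0.6797970888944022, 0.13138980954964752], [0.4023416427179218, 0.09508100180642436], [0.3625180060571227, 0.4009278749021343]] mean [0.5209 0.2668]
[np.float64(0.27924223360066847), np.float64(0.31096215065872485), np.float64(0.279821110948985), np.float64(0.308428649478797)] 97.52769622689307 97.41861783408017 7.975364144786462 7.4555628659089805
soapm [[0.513459057383134, 0.20664104781431583], [0.5219496534626165, 0.14344263685579905], [0.4292941149728705, 0.13146777771567789], [0.4207552593229956, 0.19422613049498766]] mean [0.4714 0.1689]
[np.float64(0.09353140834404598), np.float64(0.06376620868035433), np.float64(0.0934261529993103), np.float64(0.06333658420993114)] 7.627682201719277 7.364121738592286
pegm [[0.4917988850898192, 0.36949321388913814], [0.49621922603166024, 0.3389141943152643], [0.40323841306942865, 0.3266267778699251], [0.3992383118714747, 0.3564624054678775]] mean [0.4476 0.3479]
scoopm hand-end [[0.39296760089287297, 0.2641574951048955], [0.3968694292684002, 0.23574093931776766]] mean [0.3949 0.2499]
shoulder [[
[... 1815 characters left out ...]
at64(0.051283982700949755)] -10.922695902716264
scoop bowl [[0.5000209942941068, -0.049929441608270564], [0.4895470660803176, -0.08737259941179283], [0.44419550140148345, -0.07059531454279046], [0.45609995885993104, -0.033296974974959835]] mean [ 0.4725 -0.0603]
[np.float64(0.046964841103939885), np.float64(0.03888049946344672), np.float64(0.04835536895107031), np.float64(0.03915204007324762)] -20.741186849396232 -20.301368772459167
handle end [[0.394035828672312, -0.03366615998437468]] mean [ 0.394  -0.0337]
pump [[0.5925945394643646, -0.17580778450978676]] mean [ 0.5926 -0.1758]
nozz [[0.6379553757493919, -0.17574996660836512]] mean [ 0.638  -0.1757]
0.07303039822577789 0.04536087313298515
```

```bash
cat >> h.py <<'E'
from scipy.spatial.transform import Rotation as Ro
def pose():
    o=ctrl.get_obs(); return np.array(o["ee_pos"]), Ro.from_euler("xyz",o["eef_rot"]).as_matrix(), o
def plan(xy,gz,jaw):
    """grasp point target xy, height gz, jaw yaw deg (mod 180)"""
    p,R,o=pose(); tcp=np.array([xy[0],xy[1],gz-.011]); s=R.T@(tcp-p)
    y=R[:,1]; cur=np.degrees(np.arctan2(y[1],y[0])); d=(jaw-cur+90)%180-90
    print("slide x(down) %.4f y %.4f z %.4f  spin %.1f or %.1f (jaw now %.1f)"%(*s,-d,-d-180*np.sign(-d),cur),"q",np.round(o["qpos"],2),"F",np.round(o["force"],1),"w %.4f t %.2f"%(o["grip_width"],o["time_s"]))
    return s
E
python3 - <<'E'
from h import *
p,R,o=pose(); print(R.round(3),p)
plan((.521,.279),.27,27)
E
```

```text
[[-0.     0.433 -0.901]
 [ 0.001 -0.901 -0.433]
 [-1.    -0.001 -0.   ]] [ 0.23807949 -0.49558762  0.21303252]
slide x(down) -0.0454 y -0.5757 z -0.5904  spin 88.7 or -91.3 (jaw now -64.3) q [-1.19  0.3   1.52 -0.    1.32 -0.07] F [-0.6 -0.2 -0.5] w 0.0941 t 0.15
```

```bash
python3 -m creep '{"hand":[-1,-1,-1,-1,-1,-1,-1,-1,-1,-1,-1,-1],"slide":[[-0.045,-0.02,-0.02],[-0.045,-0.05,-0.05],[-0.045,-0.08,-0.08],[-0.045,-0.11,-0.11],[-0.045,-0.14,-0.14],[-0.045,-0.17,-0.17],[-0.045,-0.20,-0.20],[-0.045,-0.23,-0.23],[-0.045,-0.26,-0.26],[-0.045,-0.29,-0.29],[-0.045,-0.31,-0.32],[-0.045,-0.33,-0.34]],"spin":[-7,-14,-21,-28,-35,-42,-49,-56,-63,-70,-77,-84]}'; python3 -c "
from h import *
plan((.521,.279),.27,27)"
```

```text
time_s: 1.15
ee_pos: [0.4022, -0.0487, 0.2586]
eef_rot: [1.139, 1.57, -0.082]
force: [0.7, -1.1, -0.7]
grip_width: 0.0941
slide x(down) -0.0003 y 0.2238 z -0.2673  spin -7.0 or 173.0 (jaw now 20.0) q [-0.21 -0.07  1.83  0.    1.38 -0.56] F [ 0.7 -1.1 -0.7] w 0.0941 t 1.15
```

```bash
python3 -m creep '{"hand":[-1,-1,-1,-1,-1,-1,-1,-1,-1,-1,-1,-1],"slide":[[0,0.02,-0.025],[0,0.045,-0.055],[0,0.07,-0.085],[0,0.095,-0.115],[0,0.12,-0.145],[0,0.145,-0.175],[0,0.17,-0.205],[0,0.195,-0.235],[0,0.215,-0.258],[0,0.224,-0.267],[0,0.224,-0.267],[0,0.224,-0.267]],"spin":[-1,-2,-3,-4,-5,-6,-7,-7,-7,-7,-7,-7]}'; python3 -c "
from h import *
plan((.521,.279),.121,27)
c=ctrl.calibration('wrist'); im=ctrl.camera('wrist'); cv2.imwrite('pics/w1.png',im[:,:,::-1])
import pickle; pickle.dump(c,open('c1.pkl','wb'))
t=ctrl.camera('top'); s=ctrl.camera('scene');cv2.imwrite('pics/t1.png',t[:,:,::-1]);cv2.imwrite('pics/s1.png',s[:,:,::-1])"
```

```text
time_s: 2.15
ee_pos: [0.5226, 0.2757, 0.2578]
eef_rot: [-1.525, 1.57, -2.629]
force: [-0.5, -1.0, -0.5]
grip_width: 0.094
slide x(down) 0.1478 y 0.0002 z -0.0037  spin -0.3 or 179.7 (jaw now 26.7) q [ 0.42  0.36  1.33 -0.    1.45 -0.04] F [-0.5 -1.  -0.5] w 0.0940 t 2.15
```

View pics/w1.png

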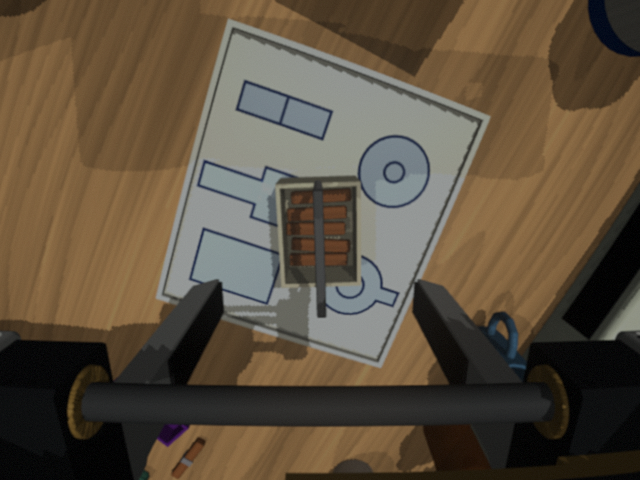

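View pics/t1.png

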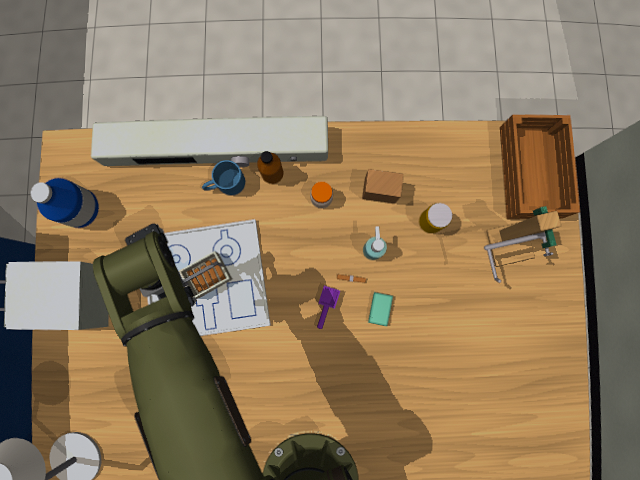

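```bash
python3 -c "
from h import *
import pickle; c=pickle.load(open('c1.pkl','rb'))
print(-np.array(c['R']).T@c['t'])
a=at((318,183),.121,c);b=at((321.5,316),.121,c);print(a,b,(a+b)/2,np.linalg.norm(a-b),np.degrees(np.arctan2(*(a-b)[1::-1])))
for n,z,ps in [('tray',.014,[(231,20),(490,116),(380,366),(158,297)]),('soap',.006,[(204,230),(282,254),(268,302),(190,278)]),('peg',.006,[(244,81),(333,112),(325,138),(237,108)]),('tinc',.006,[(394,172)]),('dispnoz',.006,[(398,293),(394,305)])]:
  P=np.array([at(p,z,c) for p in ps]);print(n,P[:,:2].round(4).tolist(),P.mean(0))
plan((.521,.279),.121,27)
"
```

```text
[0.48778261 0.34559079 0.42982683]
[0.50510623 0.31110127 0.121     ] [0.55923722 0.21044083 0.121     ] [0.53217172 0.26077105 0.121     ] 0.11429211915597952 118.26951167879986
tray [[0.3636, 0.4037], [0.6376, 0.4414], [0.678, 0.1356], [0.4043, 0.0988]] [0.52089122 0.26984819 0.014     ]
soap [[0.4213, 0.1946], [0.5113, 0.2086], [0.5218, 0.1479], [0.4283, 0.134]] [0.47067115 0.17128174 0.006     ]
peg [[0.3973, 0.3575], [0.4923, 0.3708], [0.4969, 0.3437], [0.4018, 0.3301]] [0.44707276 0.35053137 0.006     ]
tinc [[0.5788, 0.3456]] [0.57880596 0.34555499 0.006     ]
dispnoz [[0.6522, 0.2263], [0.6557, 0.211]] [0.65394222 0.21865275 0.006     ]
slide x(down) 0.1487 y 0.0004 z -0.0047  spin -0.4 or 179.6 (jaw now 26.6) q [ 0.42  0.36  1.33 -0.    1.45 -0.04] F [-0.3 -0.9  0.4] w 0.0939 t 2.30
```

```bash
python3 -m creep '{"hand":[-1,-1,-1,-1,-1,-1,-1,0,1,1,1,1],"slide":[[0.03,0,-0.004],[0.06,0,-0.004],[0.09,0,-0.004],[0.12,0,-0.004],[0.14,0,-0.004],[0.147,0,-0.004],[0.148,0,-0.004],[0.148,0,-0.004],[0.148,0,-0.004],[0.148,0,-0.004],[0.148,0,-0.004],[0.148,0,-0.004]],"spin":[-1,-1,-1,-1,-1,-1,-1,-1,-1,-1,-1,-1]}' 25;  python3 -m creep '{"hand":[1,1,1,1],"slide":[[0,0,0],[0,0,0],[0,0,0],[0,0,0]],"spin":[0,0,0,0]}' ; python3 -c "
from h import *
plan((.521,.279),.121,27)"
```

```text
time_s: 3.3
ee_pos: [0.5213, 0.2794, 0.1112]
eef_rot: [1.566, 1.57, 0.478]
force: [-0.7, 0.1, 0.7]
grip_width: 0.0639
time_s: 3.63
ee_pos: [0.5211, 0.2793, 0.1104]
eef_rot: [-2.044, 1.571, -3.132]
force: [-0.1, -0.3, -0.3]
grip_width: 0.0373
slide x(down) 0.0004 y -0.0002 z 0.0002  spin 0.7 or -179.3 (jaw now 27.7) q [ 0.43  0.49  1.51  0.    1.14 -0.05] F [-0.1 -0.3 -0.3] w 0.0373 t 3.63
```

```bash
python3 -m creep '{"hand":[1,1,1,1,1,1,1,1],"slide":[[0,0,0],[0,0,0],[0,0,0],[0,0,0],[0,0,0],[0,0,0],[0,0,0],[0,0,0]],"spin":[0,0,0,0,0,0,0,0]}' 25; python3 -m creep '{"hand":[1,1,1,1],"slide":[[-0.02,0,0],[-0.04,0,0],[-0.06,0,0],[-0.06,0,0]],"spin":[0,0,0,0]}' ; python3 -c "
from h import *
plan((.521,.279),.121,27)
c=ctrl.calibration('wrist'); im=ctrl.camera('wrist'); cv2.imwrite('pics/w2.png',im[:,:,::-1])
s=ctrl.camera('scene');crop(s,300,60,540,280,3,'s2.png')"
```

```text
time_s: 4.3
ee_pos: [0.521, 0.2793, 0.1104]
eef_rot: [-2.278, 1.571, 2.918]
force: [-0.0, -0.0, -0.7]
grip_width: 0.0076
time_s: 4.63
ee_pos: [0.5223, 0.2799, 0.1744]
eef_rot: [1.52, 1.565, 0.432]
force: [-0.1, 1.7, -0.3]
grip_width: 0.0079
slide x(down) 0.0644 y -0.0019 z 0.0002  spin 0.7 or -179.3 (jaw now 27.7) q [ 0.43  0.42  1.45  0.    1.27 -0.05] F [-0.1  1.7 -0.3] w 0.0079 t 4.63
```

View pics/w2.png

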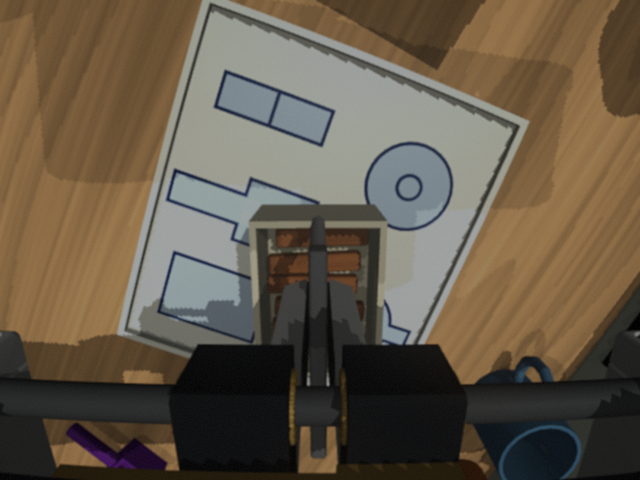

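View pics/s2.png

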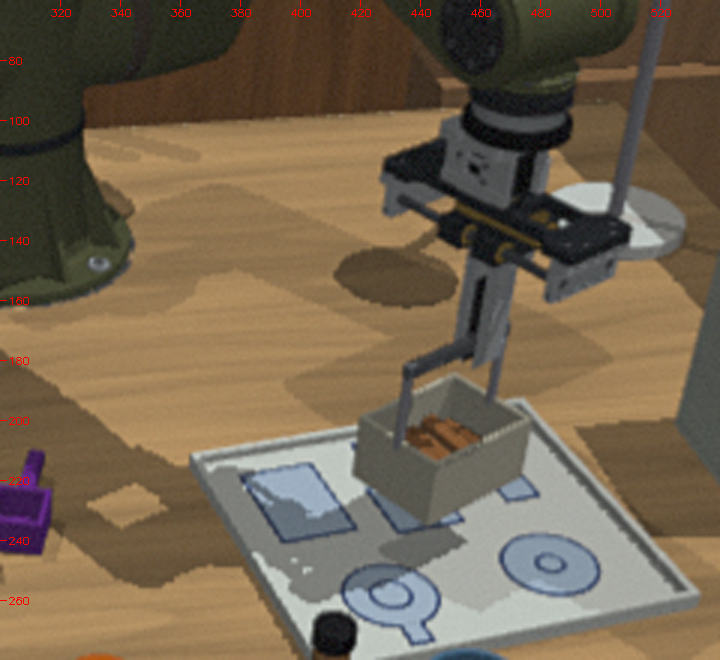

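```bash
python3 -m creep '{"hand":[1,1,1,1,1],"slide":[[-0.03,0,0],[-0.06,0,0],[-0.09,0,0],[-0.105,0,0],[-0.105,0,0]],"spin":[0,0,0,0,0]}' ; python3 -c "
from h import *
plan((.4148,-.4271),.29,10.2)"
```

```text
time_s: 5.15
ee_pos: [0.5217, 0.2796, 0.2776]
eef_rot: [1.516, 1.567, 0.428]
force: [-0.2, -0.6, -0.5]
grip_width: 0.0073
slide x(down) -0.0029 y -0.4227 z 0.5763  spin 17.5 or -162.5 (jaw now 27.7) q [ 0.43  0.35  1.3  -0.    1.48 -0.05] F [-0.2 -0.6 -0.5] w 0.0073 t 5.15
```

```bash
python3 -m creep '{"hand":[1,1,1,1,1,1,1,1,1,1,1,1],"slide":[[0,-0.01,0.014],[0,-0.03,0.041],[0,-0.05,0.068],[0,-0.07,0.095],[0,-0.09,0.123],[0,-0.11,0.15],[0,-0.13,0.177],[0,-0.15,0.204],[0,-0.17,0.232],[0,-0.19,0.259],[0,-0.21,0.286],[0,-0.225,0.307]],"spin":[1,2,4,6,8,10,12,14,16,17,17.5,17.5]}'; python3 -c "
from h import *
plan((.4148,-.4271),.29,10.2)"
```

```text
time_s: 6.15
ee_pos: [0.4631, -0.0991, 0.2731]
eef_rot: [-1.966, 1.568, 2.922]
force: [-0.4, -0.8, 0.3]
grip_width: 0.0077
slide x(down) -0.0060 y -0.1049 z 0.3145  spin -0.1 or 179.9 (jaw now 10.1) q [-0.29  0.09  1.64 -0.    1.42 -0.46] F [-0.4 -0.8  0.3] w 0.0077 t 6.15
```

```bash
python3 -m creep '{"hand":[1,1,1,1,1,1,1,1,1,1,1,1],"slide":[[0,-0.005,0.015],[0,-0.015,0.045],[0,-0.025,0.075],[0,-0.035,0.105],[0,-0.045,0.135],[0,-0.055,0.165],[0,-0.065,0.195],[0,-0.075,0.225],[0,-0.085,0.255],[0,-0.095,0.285],[0,-0.105,0.315],[0,-0.105,0.315]],"spin":[0,0,0,0,0,0,0,0,0,0,0,0]}'; python3 -m creep '{"hand":[1,1],"slide":[[0,0,0],[0,0,0]],"spin":[0,0]}'; python3 -c "
from h import *
plan((.4148,-.4271),.227,10.2)
s=ctrl.camera('scene');cv2.imwrite('pics/s3.png',s[:,:,::-1]);t=ctrl.camera('top');cv2.imwrite('pics/t3.png',t[:,:,::-1])
crop(t,440,180,600,380,3,'t3c.png'); crop(s,30,110,200,310,3,'s3c.png')"
```

```text
time_s: 7.15
ee_pos: [0.4146, -0.4294, 0.2716]
eef_rot: [-2.428, 1.566, 2.459]
force: [-0.5, 0.2, -0.3]
grip_width: 0.0081
time_s: 7.32
ee_pos: [0.4163, -0.425, 0.2735]
eef_rot: [-2.664, 1.568, 2.226]
force: [-0.1, 0.4, 0.4]
grip_width: 0.0076
slide x(down) 0.0575 y -0.0018 z 0.0019  spin -0.0 or 180.0 (jaw now 10.2) q [-0.86  0.37  1.29  0.    1.48 -1.03] F [-0.1  0.4  0.4] w 0.0076 t 7.32
```

View pics/t3c.png

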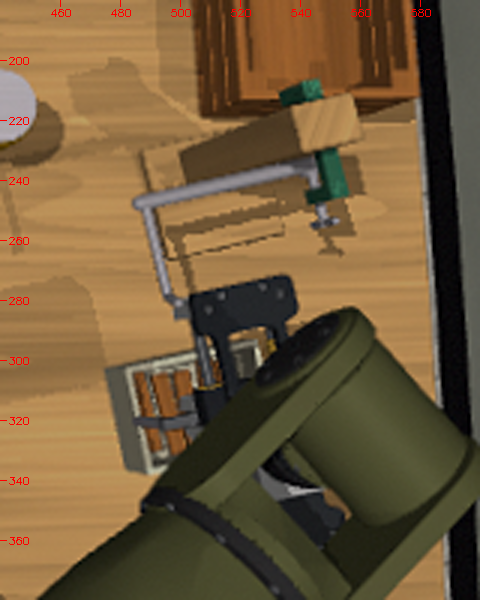

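View pics/s3c.png

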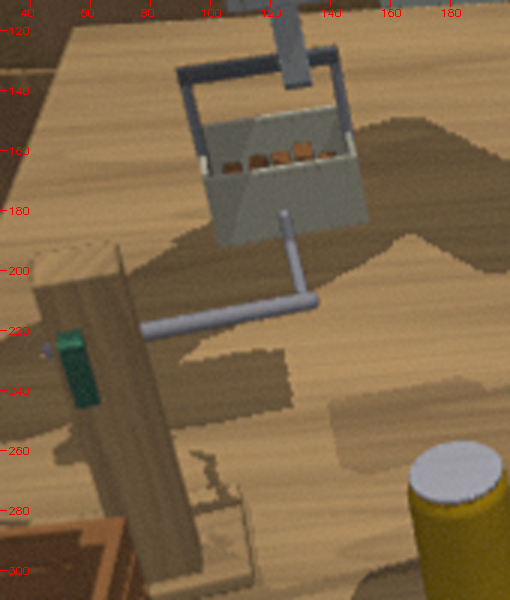

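```bash
python3 -c "
from h import *
c=ctrl.calibration('scene')
q=lambda p:(30+(p[0]+.5)/3-.5,110+(p[1]+.5)/3-.5)
a=at(q((183,75)),.2845,c);b=at(q((336,53)),.2845,c);m=(a+b)/2;print(a,b,m,np.linalg.norm(a-b),np.degrees(np.arctan2(*(b-a)[1::-1])))
p,R,o=pose();hx=np.array([.984,.177]);hy=np.array([-.177,.984])
for s in (.025,): print(p[:2]-hy*s, (m[:2]-p[:2])@hx,(m[:2]-p[:2])@hy)
"
```

```text
[ 0.43343164 -0.49542322  0.2845    ] [ 0.41467595 -0.39535743  0.2845    ] [ 0.42405379 -0.44539032  0.2845    ] 0.10180834262797096 100.61598103942119
[ 0.42115848 -0.44925287] 0.003532656282899909 -0.021701349923931485
```

```bash
python3 -m creep '{"hand":[1,1,1,1,1],"slide":[[0.02,-0.002,0.002],[0.04,-0.002,0.002],[0.056,-0.002,0.002],[0.057,-0.002,0.002],[0.057,-0.002,0.002]],"spin":[0,0,0,0,0]}';python3 -m creep '{"hand":[1,1,1,1],"slide":[[0,0.015,0],[0,0.035,0],[0,0.05,0],[0,0.05,0]],"spin":[0,0,0,0]}'; python3 -c "
from h import *
plan((.5279,-.4067),.227,10.2)
s=ctrl.camera('scene');t=ctrl.camera('top')
crop(t,440,180,600,380,3,'t4c.png'); crop(s,30,110,200,310,3,'s4c.png')"
```

```text
time_s: 7.83
ee_pos: [0.415, -0.4272, 0.2183]
eef_rot: [-2.656, 1.57, 2.234]
force: [-0.0, 0.3, -1.4]
grip_width: 0.0077
time_s: 8.17
ee_pos: [0.4664, -0.4183, 0.2199]
eef_rot: [0.783, 1.569, -0.608]
force: [-0.4, -0.0, -0.5]
grip_width: 0.0081
slide x(down) 0.0040 y 0.0626 z -0.0004  spin 0.1 or -179.9 (jaw now 10.3) q [-0.79  0.47  1.28  0.    1.4  -0.97] F [-0.4 -0.  -0.5] w 0.0081 t 8.17
```

View pics/s4c.png

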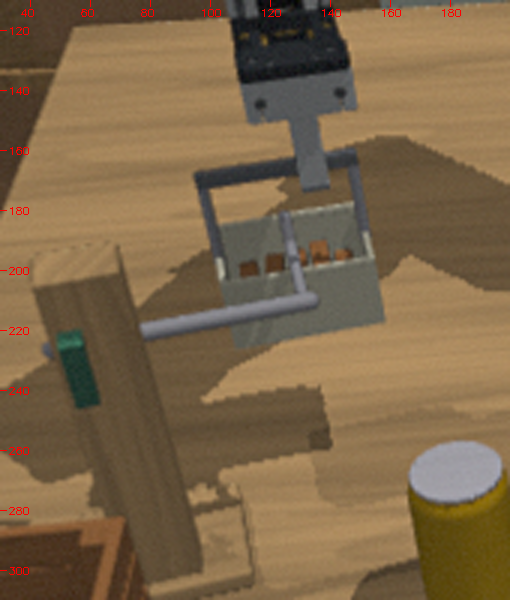

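View pics/t4c.png

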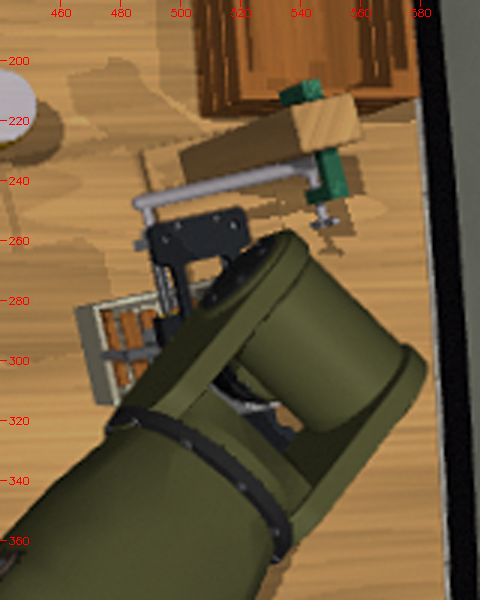

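```bash
python3 -m creep '{"hand":[1,1,1,1,1,1],"slide":[[0.001,0.012,0],[0.002,0.028,0],[0.003,0.045,0],[0.003,0.06,0],[0.003,0.062,0],[0.003,0.062,0]],"spin":[0,0,0,0,0,0]}'; python3 -c "
from h import *
plan((.5279,-.4067),.200,10.2)
s=ctrl.camera('scene');t=ctrl.camera('top')
crop(s,30,110,200,310,3,'s5c.png')"
```

```text
time_s: 8.77
ee_pos: [0.5254, -0.408, 0.2153]
eef_rot: [-2.154, 1.571, 2.736]
force: [0.0, -0.7, -0.5]
grip_width: 0.0075
slide x(down) 0.0263 y 0.0027 z -0.0009  spin -0.0 or 180.0 (jaw now 10.2) q [-0.72  0.56  1.14 -0.    1.43 -0.89] F [ 0.  -0.7 -0.5] w 0.0075 t 8.77
```

View pics/s5c.png

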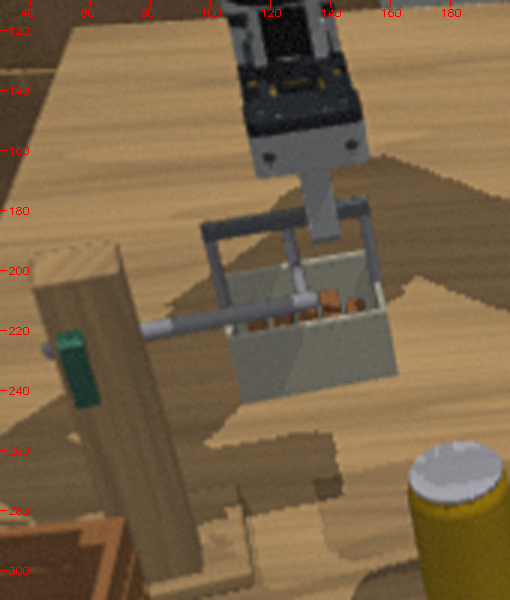

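```bash
python3 -m creep '{"hand":[1,1,1,1,1,1],"slide":[[0.006,0.002,0],[0.012,0.002,0],[0.018,0.002,0],[0.022,0.002,0],[0.025,0.002,0],[0.025,0.002,0]],"spin":[0,0,0,0,0,0]}'; python3 -c "
from h import *
plan((.5279,-.4067),.200,10.2)
s=ctrl.camera('scene')
crop(s,30,110,200,310,3,'s6c.png')"
```

```text
time_s: 9.37
ee_pos: [0.5268, -0.4078, 0.1897]
eef_rot: [-2.398, 1.57, 2.491]
force: [-1.2, -0.8, -0.2]
grip_width: 0.008
slide x(down) 0.0007 y 0.0013 z -0.0009  spin -0.0 or 180.0 (jaw now 10.2) q [-0.71  0.58  1.17 -0.    1.39 -0.89] F [-1.2 -0.8 -0.2] w 0.0080 t 9.37
```

View pics/s6c.png

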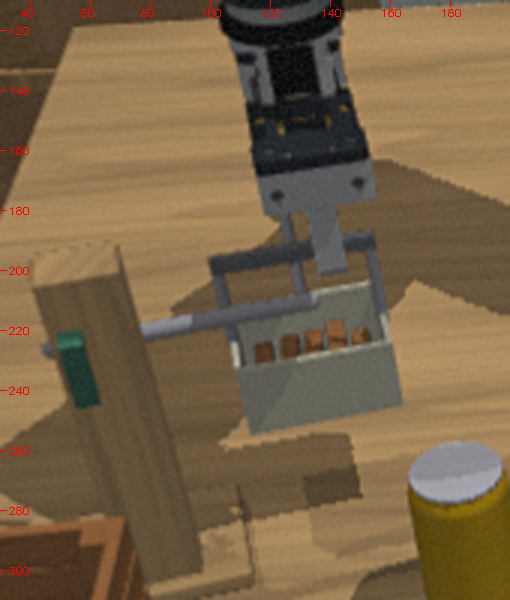

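```bash
python3 -m creep '{"hand":[1,1,1,1],"slide":[[0.001,0,0],[0.002,0,0],[0.003,0,0],[0.003,0,0]],"spin":[0,0,0,0]}'; python3 -c "
from h import *
plan((.5279,-.4067),.200,10.2)"
```

```text
time_s: 9.75
ee_pos: [0.5273, -0.408, 0.1888]
eef_rot: [0.673, 1.569, -0.721]
force: [-2.2, 1.9, 7.0]
grip_width: 0.0076
slide x(down) -0.0002 y 0.0008 z -0.0012  spin -0.0 or 180.0 (jaw now 10.2) q [-0.71  0.58  1.18 -0.    1.38 -0.89] F [-2.2  1.9  7. ] w 0.0076 t 9.75
```

```bash
python3 -m creep '{"hand":[1,1,0.9,0.7,0.5,0.3,0.3,0.3,0.3],"slide":[[-0.0015,0,0],[-0.0015,0,0],[-0.0015,0,0],[-0.0015,0,0],[-0.0015,0,0],[-0.0015,0,0],[-0.0015,0,0],[-0.0015,0,0],[-0.0015,0,0]],"spin":[0,0,0,0,0,0,0,0,0]}'; python3 -c "
from h import *
plan((.5279,-.4067),.200,10.2)
s=ctrl.camera('scene')
crop(s,30,110,200,310,3,'s7c.png')"
```

```text
time_s: 10.5
ee_pos: [0.527, -0.4079, 0.1889]
eef_rot: [-2.524, 1.571, 2.365]
force: [-0.3, 0.5, -1.3]
grip_width: 0.0328
slide x(down) -0.0001 y 0.0011 z -0.0010  spin -0.0 or 180.0 (jaw now 10.2) q [-0.71  0.58  1.18  0.    1.38 -0.89] F [-0.3  0.5 -1.3] w 0.0328 t 10.50
```

View pics/s7c.png

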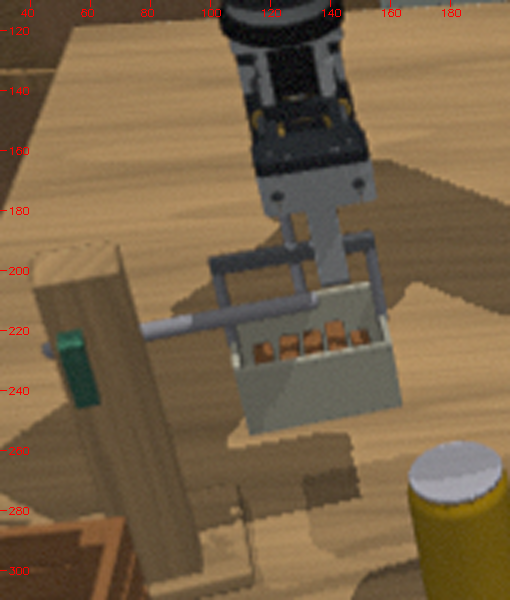

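```bash
python3 -m creep '{"hand":[0.3,0.3,0.3,0.3,0.3,0.3],"slide":[[-0.01,0,0],[-0.03,0,0],[-0.06,0,0],[-0.09,0,0],[-0.12,0,0],[-0.12,0,0]],"spin":[0,0,0,0,0,0]}'; python3 -c "
from h import *
plan((.4396,-.1914),.28,79)
t=ctrl.camera('top');s=ctrl.camera('scene');cv2.imwrite('pics/t8.png',t[:,:,::-1])
crop(t,130,210,280,350,5,'t8a.png',10)
crop(t,310,170,470,345,3.4,'t8b.png',10)
crop(s,30,110,350,310,2.4,'s8.png')"
```

```text
time_s: 11.05
ee_pos: [0.5277, -0.4084, 0.3168]
eef_rot: [0.68, 1.561, -0.714]
force: [-0.5, -0.9, 1.0]
grip_width: 0.0328
slide x(down) 0.0457 y -0.0488 z -0.2296  spin -68.8 or 111.2 (jaw now 10.2) q [-0.71  0.53  0.97 -0.    1.63 -0.89] F [-0.5 -0.9  1. ] w 0.0328 t 11.05
```

View pics/t8a.png

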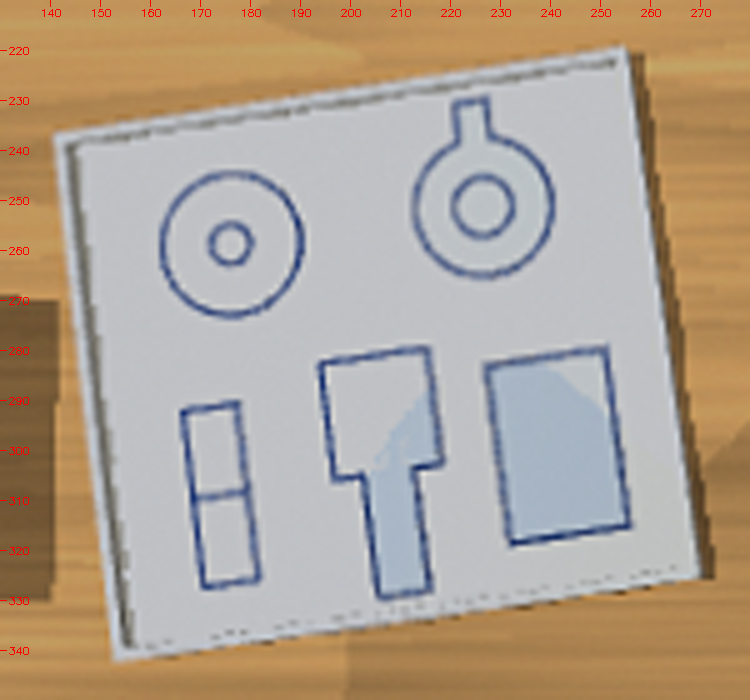

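View pics/t8b.png

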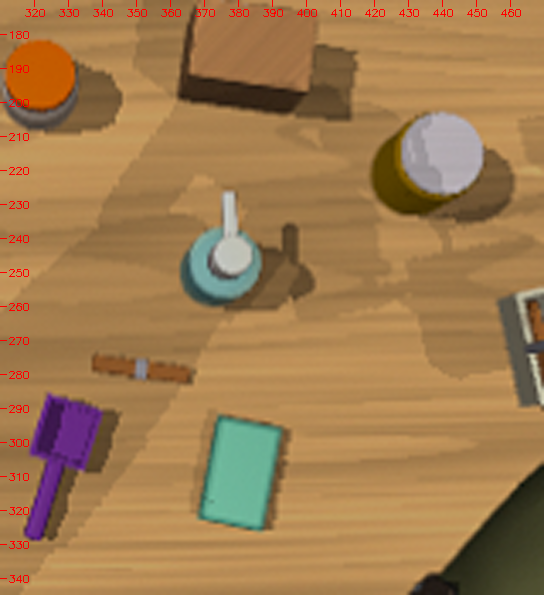

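View pics/s8.png

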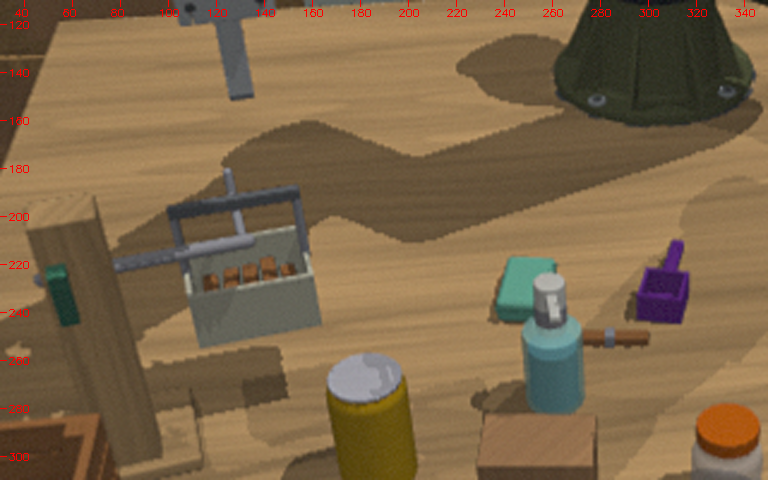

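```bash
python3 -m creep '{"hand":[-1,-1,-1,-1,-1,-1,-1,-1,-1,-1,-1,-1],"slide":[[0,-0.005,-0.02],[0,-0.01,-0.05],[0,-0.018,-0.08],[0,-0.024,-0.11],[0.02,-0.03,-0.14],[0.04,-0.037,-0.17],[0.06,-0.043,-0.2],[0.08,-0.048,-0.22],[0.10,-0.049,-0.23],[0.11,-0.049,-0.23],[0.11,-0.049,-0.23],[0.11,-0.049,-0.23]],"spin":[-6,-13,-20,-27,-34,-41,-48,-55,-62,-68.8,-68.8,-68.8]}'; python3 -c "
from h import *
plan((.4396,-.1914),.022,79)
c=ctrl.calibration('wrist'); im=ctrl.camera('wrist'); cv2.imwrite('pics/w9.png',im[:,:,::-1])
import pickle; pickle.dump(c,open('c9.pkl','wb'))"
```

```text
time_s: 12.15
ee_pos: [0.4379, -0.19, 0.1984]
eef_rot: [2.856, 1.569, 2.66]
force: [-0.3, 0.5, 0.1]
grip_width: 0.0939
slide x(down) 0.1874 y -0.0012 z 0.0022  spin -0.3 or 179.7 (jaw now 78.7) q [-0.49  0.15  1.74 -0.    1.25 -1.86] F [-0.3  0.5  0.1] w 0.0939 t 12.15
```

View pics/w9.png

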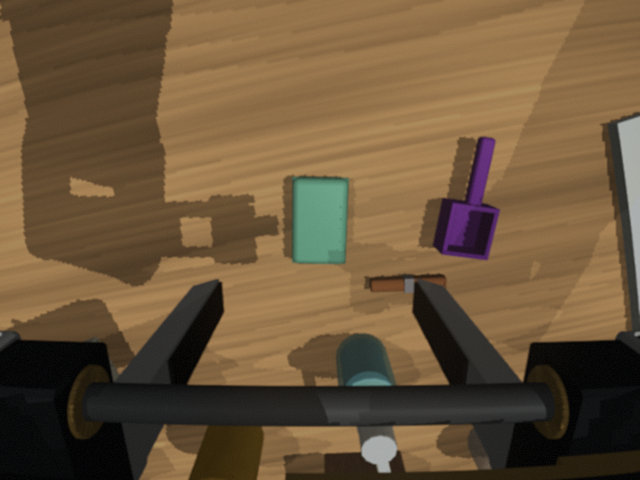

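```bash
python3 -c "
from h import *
import pickle; c=pickle.load(open('c9.pkl','rb'))
ang=lambda v: np.degrees(np.arctan2(v[1],v[0]))
P=np.array([at(p,.026,c) for p in [(293,177),(349,178),(347,264),(292.5,263.5)]]);print(P,P.mean(0),[np.linalg.norm(P[i]-P[i-1]) for i in range(4)],ang(P[3]-P[0]),ang(P[2]-P[1]))
P=np.array([at(p,.03,c) for p in [(449,199),(498,208),(488,259),(435,252)]]);print('scoop',P,P.mean(0),[np.linalg.norm(P[i]-P[i-1]) for i in range(4)],ang(P[3]-P[0]),ang(P[2]-P[1]));h=at((487,139),.026,c);print(h,ang(P.mean(0)-h))
ct=ctrl.calibration('top');q=lambda p:(130+(p[0]+.5)/5-.5,210+(p[1]+.5)/5-.5)
P=np.array([at(q(p),.006,ct) for p in [(320,362),(429,346),(443,464),(412,467),(432,591),(378,599),(362,475),(335,479)]]);print(P)
b=P[[0,1,2,7]].mean(0);e=P[4:6].mean(0);f=P[:2].mean(0);print('bowl',b,'end',e,'front',f,ang(f-e),np.linalg.norm(f-e),(f+e)/2)
P=np.array([at(q(p),.006,ct) for p in [(484,206),(471,100),(231,244)]]);print(P)
plan(P[0],.022,79)
"
```

```text
[[ 0.3939968  -0.20320339  0.026     ]
 [ 0.404328   -0.15551314  0.026     ]
 [ 0.48177399 -0.17108778  0.026     ]
 [ 0.47150278 -0.22035831  0.026     ]] [ 0.43790039 -0.18754066  0.026     ] [np.float64(0.07938178809321599), np.float64(0.04879645168817029), np.float64(0.07899652362177463), np.float64(0.05032974568531868)] -12.480452564920611 -11.370698605495912
scoop [[ 0.43867248 -0.07233058  0.03      ]
 [ 0.45513451 -0.02936357  0.03      ]
 [ 0.50129889 -0.04225397  0.03      ]
 [ 0.48479237 -0.09033153  0.03      ]] [ 0.46997456 -0.05856991  0.03      ] [np.float64(0.04950837483416588), np.float64(0.0460126286067873), np.float64(0.04793029289914737), np.float64(0.05083224290043895)] -21.321089745629386 -15.60123587634048
[ 0.39368442 -0.03214405  0.026     ] -19.10538803251015
[[0.51671323 0.29523055 0.006     ]
 [0.5243534  0.23732467 0.006     ]
 [0.46264915 0.22986038 0.006     ]
 [0.46127325 0.24621504 0.006     ]
 [0.39686943 0.23574094 0.006     ]
 [0.3929676  0.2641575  0.006     ]
 [0.45739001 0.27264947 0.006     ]
 [0.45544917 0.28695567 0.006     ]]
bowl [0.48979124 0.26234282 0.006     ] end [0.39491852 0.24994922 0.006     ] front [0.52053332 0.26627761 0.006     ] 7.406224865291526 0.12667160300318023 [0.45772592 0.25811341 0.006     ]
[[0.59767357 0.208333   0.006     ]
 [0.6542289  0.2154814  0.006     ]
 [0.57965231 0.34359922 0.006     ]]
slide x(down) 0.1881 y 0.4221 z 0.0782  spin -0.3 or 179.7 (jaw now 78.7) q [-0.49  0.15  1.74 -0.    1.25 -1.86] F [0.3 0.6 0.5] w 0.0942 t 12.20
```

```bash
python3 -m creep '{"hand":[-1,-1,-1,-1,-1,-1,-1,-1,-0.5,0,1,1],"slide":[[0.03,0,0.001],[0.06,0,0.001],[0.09,0,0.001],[0.12,0,0.001],[0.15,0,0.001],[0.175,0,0.001],[0.187,0,0.001],[0.187,0,0.001],[0.187,0,0.001],[0.187,0,0.001],[0.187,0,0.001],[0.187,0,0.001]],"spin":[0,0,0,0,0,0,0,0,0,0,0,0]}' 25;  python3 -m creep '{"hand":[1,1,1,1,1,1],"slide":[[0,0,0],[0,0,0],[0,0,0],[0,0,0],[0,0,0],[0,0,0]],"spin":[0,0,0,0,0,0]}' ; python3 -c "
from h import *
plan((.471,.170),.15,97.5)"
```

```text
time_s: 13.2
ee_pos: [0.4398, -0.1906, 0.013]
eef_rot: [-0.281, 1.569, -0.474]
force: [-0.5, 0.3, 0.1]
grip_width: 0.0706
time_s: 13.7
ee_pos: [0.4394, -0.1903, 0.0122]
eef_rot: [0.117, 1.571, -0.075]
force: [-0.8, 1.6, 5.2]
grip_width: 0.0502
slide x(down) -0.1268 y 0.3597 z -0.0379  spin -18.5 or 161.5 (jaw now 79.0) q [-0.49  0.43  1.89  0.    0.83 -1.86] F [-0.8  1.6  5.2] w 0.0502 t 13.70
```

```bash
python3 -m creep '{"hand":[1,1,1,1,1,1,1,1,1,1,1,1],"slide":[[-0.02,0,0],[-0.05,0,0],[-0.09,0.01,-0.001],[-0.127,0.04,-0.004],[-0.127,0.08,-0.008],[-0.127,0.12,-0.013],[-0.127,0.16,-0.017],[-0.127,0.2,-0.021],[-0.127,0.24,-0.025],[-0.127,0.28,-0.029],[-0.127,0.32,-0.034],[-0.127,0.35,-0.037]],"spin":[0,0,0,-2,-4,-6,-9,-12,-15,-18,-18.5,-18.5]}';  python3 -m creep '{"hand":[1,1,1,1],"slide":[[0,0.01,0],[0,0.01,0],[0,0.01,0],[0,0.01,0]],"spin":[0,0,0,0]}' ; python3 -c "
from h import *
plan((.471,.170),.03,97.5)
c=ctrl.calibration('wrist'); im=ctrl.camera('wrist'); cv2.imwrite('pics/w10.png',im[:,:,::-1])
import pickle; pickle.dump(c,open('c10.pkl','wb'))"
```

```text
time_s: 14.7
ee_pos: [0.4695, 0.1631, 0.1388]
eef_rot: [2.472, 1.571, 2.604]
force: [1.1, 0.2, -0.4]
grip_width: 0.0501
time_s: 15.03
ee_pos: [0.4687, 0.1691, 0.1388]
eef_rot: [-2.522, 1.57, -2.392]
force: [-0.0, -0.1, -1.0]
grip_width: 0.0498
slide x(down) 0.1198 y 0.0007 z 0.0025  spin -0.1 or 179.9 (jaw now 97.4) q [ 0.27  0.26  1.75 -0.    1.13 -1.43] F [-0.  -0.1 -1. ] w 0.0498 t 15.03
```

View pics/w10.png

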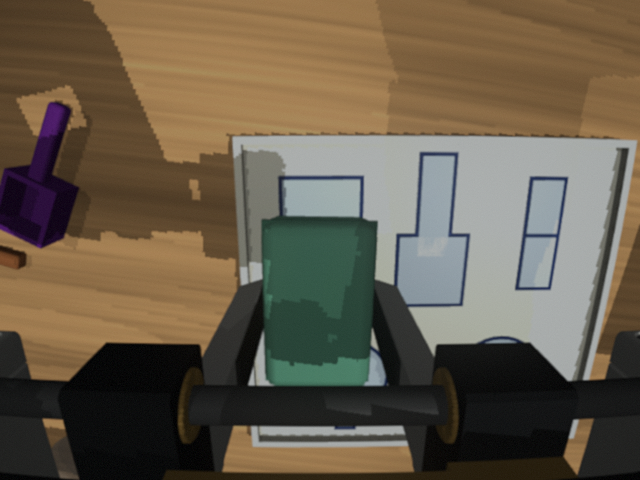

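```bash
python3 -c "
from h import *
import pickle; c=pickle.load(open('c10.pkl','rb'))
p,R,o=pose();z=R[:,2]
a=at((264.5,219),.153,c);b=at((377,221),.153,c);m=(a+b)/2;print(a,b,m,np.linalg.norm(a-b),(m-p)@R)
a=at((263,370),.153,c);b=at((370,385),.153,c);print('near end',((a+b)/2-p)@R)
P=np.array([at(u,.006,c) for u in [(280,177),(362,177)]]);print(P,P.mean(0),(P.mean(0)-p)@R)
P=np.array([at(u,.006,c) for u in [(422,153),(457,154),(470,235),(463,305),(395,304),(400,235)]]);print(P.round(4))
P=np.array([at(u,.006,c) for u in [(530,178),(567,178),(550,289),(517,289)]]);print(P.round(4),P.mean(0))
"
```

```text
[0.42820302 0.14164954 0.153     ] [0.42303617 0.18758422 0.153     ] [0.42561959 0.16461688 0.153     ] 0.04622435765593838 [-0.01409637  0.00125606 -0.04332794]
near end [-0.01411336 -0.00030616  0.03170327]
[[0.4280614  0.13424669 0.006     ]
 [0.41985029 0.19692445 0.006     ]] [0.42395585 0.16558557 0.006     ] [ 0.1329037   0.00246512 -0.04481955]
[[0.3956 0.2396 0.006 ]
 [0.3925 0.2666 0.006 ]
 [0.454  0.2913 0.006 ]
 [0.5151 0.2999 0.006 ]
 [0.5214 0.2417 0.006 ]
 [0.4615 0.2346 0.006 ]]
[[0.4022 0.329  0.006 ]
 [0.3977 0.3597 0.006 ]
 [0.4915 0.3729 0.006 ]
 [0.495  0.3433 0.006 ]] [0.44661161 0.35123303 0.006     ]
```

```bash
python3 -m creep '{"hand":[1,1,1,1,1,1,1,1],"slide":[[0.03,0.001,0.004],[0.06,0.001,0.004],[0.09,0.001,0.0045],[0.105,0.001,0.0045],[0.112,0.001,0.0045],[0.117,0.001,0.0045],[0.118,0.001,0.0045],[0.118,0.001,0.0045]],"spin":[0,0,0,0,0,0,0,0]}'; python3 -c "
from h import *
plan((.471,.170),.03,97.5)
c=ctrl.calibration('wrist'); im=ctrl.camera('wrist'); cv2.imwrite('pics/w11.png',im[:,:,::-1])
s=ctrl.camera('scene'); crop(s,355,160,540,285,4.2,'s11.png')
import pickle; pickle.dump(c,open('c11.pkl','wb'))"
```

```text
time_s: 15.75
ee_pos: [0.4735, 0.1716, 0.0217]
eef_rot: [0.151, 1.57, 0.281]
force: [-0.1, -0.7, -0.5]
grip_width: 0.0495
slide x(down) 0.0027 y -0.0012 z -0.0027  spin -0.1 or 179.9 (jaw now 97.4) q [ 0.27  0.45  1.82  0.    0.87 -1.43] F [-0.1 -0.7 -0.5] w 0.0495 t 15.75
```

View pics/w11.png

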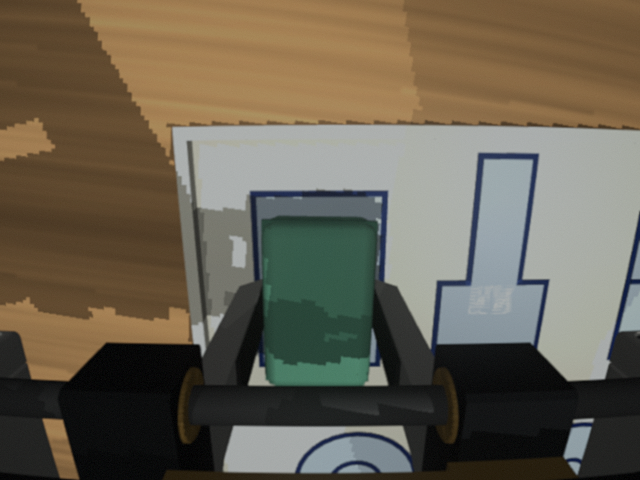

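View pics/s11.png

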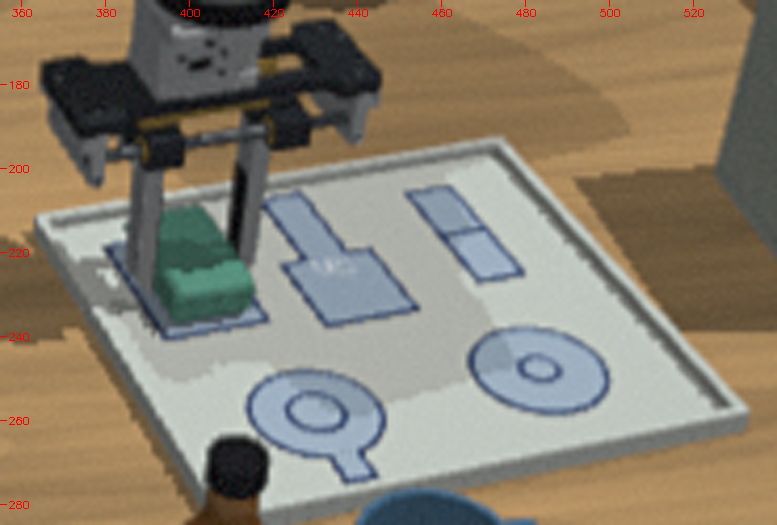

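```bash
python3 -c "
from h import *
import pickle; c=pickle.load(open('c11.pkl','rb'))
p,R,o=pose()
a=at((264.5,219),.0365,c);b=at((377,221),.0365,c);print('soap edge mid',((a+b)/2-p)@R)
P=np.array([at(u,.006,c) for u in [(253,193),(387,193)]]);print('mark edge',(P-p)@R,(P.mean(0)-p)@R)
P=np.array([at(u,.006,c) for u in [(263,364),(378,364)]]);print('mark side',(P-p)@R)
"
```

```text
soap edge mid [-0.01456197  0.00091303 -0.04347007]
mark edge [[ 0.01591821 -0.03143557 -0.05001104]
 [ 0.01593566  0.03290748 -0.0500469 ]] [ 0.01592693  0.00073596 -0.05002897]
mark side [[ 0.01607736 -0.03030846  0.04388144]
 [ 0.0160945   0.03271971  0.04387102]]
```

```bash
python3 -m creep '{"hand":[1,1,1,0.8,0.5,0.2,-0.3,-0.3,-0.3,-0.3],"slide":[[0.001,0,0],[0.002,0,0],[0.0025,0,0],[0.0025,0,0],[0.0025,0,0],[0.0025,0,0],[0.0025,0,0],[0.0025,0,0],[0.0025,0,0],[0.0025,0,0]],"spin":[0,0,0,0,0,0,0,0,0,0]}'; python3 -m creep '{"hand":[-0.3,-0.3,-0.3,-0.3,-0.3,-0.3],"slide":[[-0.02,0,0],[-0.05,0,0],[-0.08,0,0],[-0.12,0,0],[-0.16,0,0],[-0.17,0,0]],"spin":[0,0,0,0,0,0]}'; python3 -c "
from h import *
plan((.457,-.0545),.19,160)
c=ctrl.calibration('wrist'); im=ctrl.camera('wrist'); cv2.imwrite('pics/w12.png',im[:,:,::-1])
import pickle; pickle.dump(c,open('c12.pkl','wb'))
t=ctrl.camera('top'); crop(t,200,150,420,350,3.5,'t12.png')"
```

```text
time_s: 16.68
ee_pos: [0.4731, 0.1718, 0.0185]
eef_rot: [0.258, 1.571, 0.388]
force: [-0.1, -0.4, 0.8]
grip_width: 0.061
time_s: 17.18
ee_pos: [0.4747, 0.1723, 0.1946]
eef_rot: [0.147, 1.563, 0.278]
force: [0.0, -0.7, 0.3]
grip_width: 0.061
slide x(down) 0.0149 y -0.2226 z -0.0471  spin -62.5 or 117.5 (jaw now 97.5) q [ 0.28  0.21  1.68  0.    1.24 -1.43] F [ 0.  -0.7  0.3] w 0.0610 t 17.18
```

View pics/w12.png

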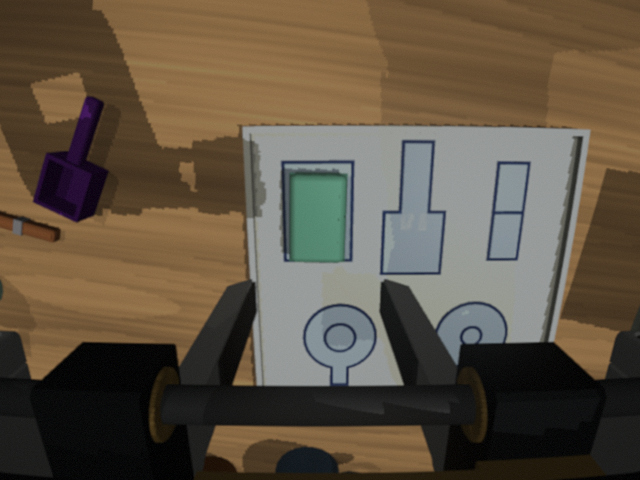

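View pics/t12.png

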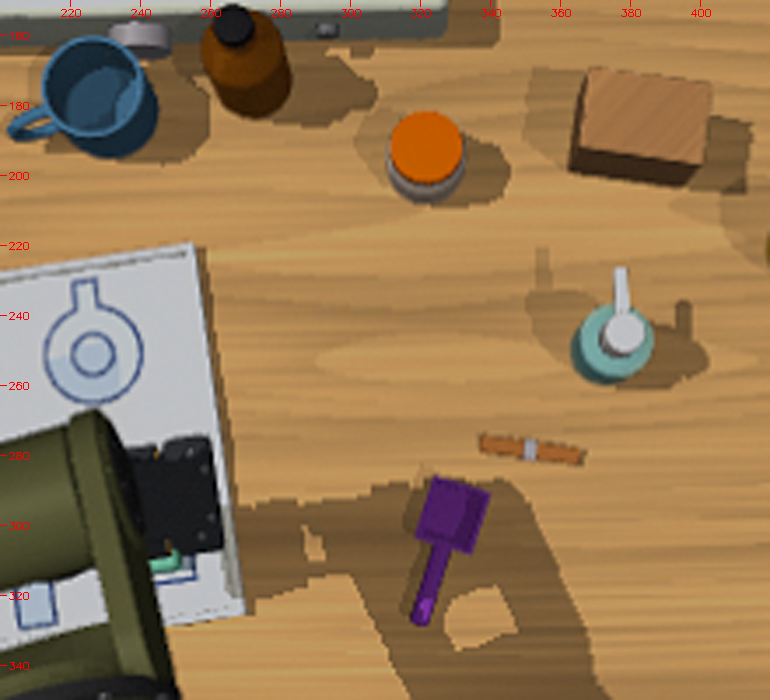

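```bash
python3 -c "
from h import *
plan((.4712,-.0595),.15,70.5)"
```

```text
slide x(down) 0.0513 y -0.2293 z -0.0329  spin 27.0 or -153.0 (jaw now 97.5) q [ 0.28  0.22  1.68  0.    1.24 -1.43] F [ 0.8  0.6 -0.9] w 0.0610 t 17.28
```

```bash
python3 -m creep '{"hand":[-1,-1,-1,-1,-1,-1,-1,-1,-1,-1],"slide":[[0.0,-0.02,-0.003],[0.01,-0.05,-0.007],[0.02,-0.09,-0.013],[0.03,-0.13,-0.019],[0.04,-0.17,-0.024],[0.051,-0.2,-0.029],[0.051,-0.22,-0.032],[0.051,-0.229,-0.033],[0.051,-0.229,-0.033],[0.051,-0.229,-0.033]],"spin":[3,8,13,19,25,27,27,27,27,27]}'; python3 -c "
from h import *
plan((.4712,-.0595),.022,70.5)
c=ctrl.calibration('wrist'); im=ctrl.camera('wrist'); crop(im,160,100,480,340,2.3,'w13.png')
import pickle; pickle.dump(c,open('c13.pkl','wb'))"
```

```text
time_s: 18.12
ee_pos: [0.4699, -0.059, 0.1368]
eef_rot: [3.105, 1.57, 2.764]
force: [0.8, -0.0, 0.5]
grip_width: 0.0937
slide x(down) 0.1258 y -0.0000 z 0.0015  spin -0.1 or 179.9 (jaw now 70.4) q [-0.2   0.21  1.82  0.    1.11 -1.43] F [ 0.8 -0.   0.5] w 0.0937 t 18.12
```

View pics/w13.png

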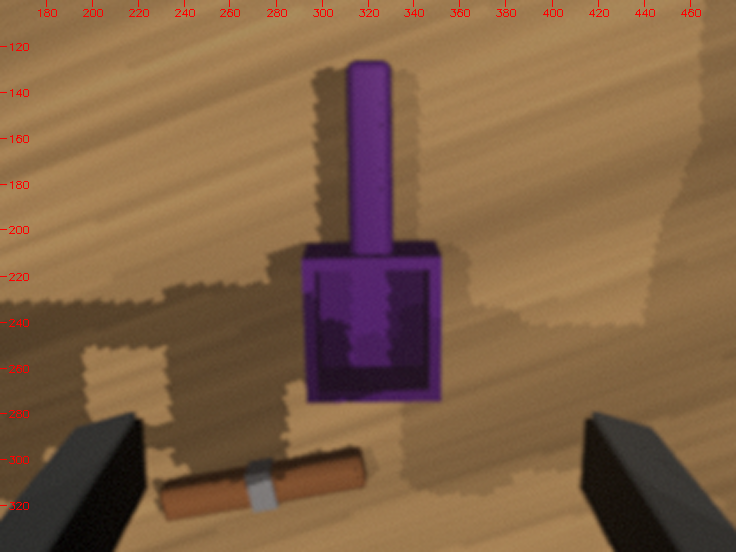

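```bash
python3 -c "
from h import *
import pickle; c=pickle.load(open('c13.pkl','rb'));p,R,o=pose()
q=lambda p:(160+(p[0]+.5)/2.3-.5,100+(p[1]+.5)/2.3-.5)
P=np.array([at(q(u),.03,c) for u in [(303,259),(440,259),(441,402),(307,402)]]);print((P-p)@R,(P.mean(0)-p)@R)
h=at(q((369,62)),.026,c);print((h-p)@R)
P=np.array([at(q(u),.012,c) for u in [(160,490),(365,455)]]);print((P-p)@R)"
```

```text
[[ 0.10712078 -0.0194122  -0.02211375]
 [ 0.10712658  0.0235472  -0.02210838]
 [ 0.10710275  0.02494963  0.025553  ]
 [ 0.10709682 -0.01896711  0.02553645]] [0.10711173 0.00252938 0.00171683]
[ 0.1111537   0.0012293  -0.08190403]
[[ 1.25068945e-01 -7.39149532e-02  6.61228770e-02]
 [ 1.25085941e-01  7.32702010e-05  5.22348054e-02]]
```

```bash
python3 -m creep '{"hand":[-1,-1,-1,-1,-1,-1,-0.5,0,1,1,1,1],"slide":[[0.03,0.0015,0.0015],[0.06,0.0015,0.0015],[0.09,0.0015,0.0015],[0.115,0.0015,0.0015],[0.1255,0.0015,0.0015],[0.1255,0.0015,0.0015],[0.1255,0.0015,0.0015],[0.1255,0.0015,0.0015],[0.1255,0.0015,0.0015],[0.1255,0.0015,0.0015],[0.1255,0.0015,0.0015],[0.1255,0.0015,0.0015]],"spin":[0,0,0,0,0,0,0,0,0,0,0,0]}' 20;  python3 -m creep '{"hand":[1,1,1,1,1,1],"slide":[[0,0,0],[0,0,0],[0,0,0],[0,0,0],[0,0,0],[0,0,0]],"spin":[0,0,0,0,0,0]}' ; python3 -c "
from h import *
plan((.488,.2635),.12,97.4)"
```

```text
time_s: 19.17
ee_pos: [0.4722, -0.0587, 0.0124]
eef_rot: [0.147, 1.57, -0.194]
force: [0.6, 0.2, -0.0]
grip_width: 0.0576
time_s: 19.67
ee_pos: [0.472, -0.0587, 0.0121]
eef_rot: [0.208, 1.571, -0.133]
force: [-1.4, 0.1, 4.1]
grip_width: 0.0439
slide x(down) -0.0970 y 0.3090 z -0.0927  spin -26.9 or 153.1 (jaw now 70.5) q [-0.2   0.42  1.9   0.    0.82 -1.43] F [-1.4  0.1  4.1] w 0.0439 t 19.67
```

```bash
python3 -m creep '{"hand":[1,1,1,1,1,1,1,1,1,1,1,1],"slide":[[-0.02,0,0],[-0.05,0,0],[-0.08,0.01,-0.003],[-0.1,0.04,-0.012],[-0.1,0.075,-0.022],[-0.1,0.11,-0.033],[-0.1,0.15,-0.045],[-0.1,0.19,-0.057],[-0.1,0.23,-0.069],[-0.1,0.265,-0.079],[-0.1,0.29,-0.087],[-0.1,0.309,-0.093]],"spin":[0,0,0,-3,-6,-10,-14,-18,-22,-25,-27,-27]}';  python3 -m creep '{"hand":[1,1,1,1],"slide":[[0,0,0],[0,0,0],[0,0,0],[0,0,0]],"spin":[0,0,0,0]}' ; python3 -c "
from h import *
plan((.4885,.2635),.03,97.4)
c=ctrl.calibration('wrist'); im=ctrl.camera('wrist'); crop(im,120,60,520,360,2,'w14.png')
import pickle; pickle.dump(c,open('c14.pkl','wb'))"
```

```text
time_s: 20.67
ee_pos: [0.4871, 0.2661, 0.1116]
eef_rot: [3.131, 1.57, -3.018]
force: [0.7, -0.5, -0.8]
grip_width: 0.0436
time_s: 21.0
ee_pos: [0.4877, 0.2627, 0.1119]
eef_rot: [-2.47, 1.57, -2.341]
force: [-0.8, -0.6, 0.3]
grip_width: 0.0443
slide x(down) 0.0929 y 0.0008 z 0.0009  spin -0.0 or 180.0 (jaw now 97.4) q [ 0.43  0.41  1.62 -0.    1.11 -1.27] F [-0.8 -0.6  0.3] w 0.0443 t 21.00
```

View pics/w14.png

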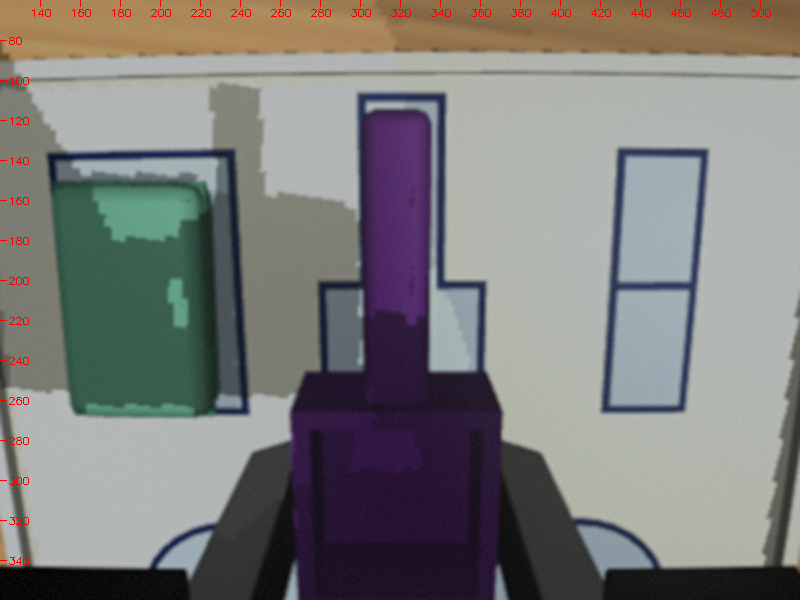

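```bash
python3 -c "
from h import *
import pickle; c=pickle.load(open('c14.pkl','rb'));p,R,o=pose()
q=lambda p:(120+(p[0]+.5)/2-.5,60+(p[1]+.5)/2-.5)
P=np.array([at(q(u),.1238,c) for u in [(364,113),(432,113)]]);print('handle end',(P-p)@R)
P=np.array([at(q(u),.1298,c) for u in [(292,409),(501,409)]]);print('bowl rear',(P-p)@R)
P=np.array([at(q(u),.006,c) for u in [(361,97),(444,97),(322,285),(484,285)]]);print((P-p)@R)
P=np.array([at(q(u),.006,c) for u in [(51,154),(233,152),(246,411)]]);print('soapmark',(P-p)@R)
P=np.array([at(q(u),.030,c) for u in [(53,184),(207,184),(217,413),(73,413)]]);print('soap',(P-p)@R)"
```

```text
handle end [[-0.01181641 -0.0064429  -0.08431734]
 [-0.01181779  0.00684476 -0.08432996]]
bowl rear [[-0.01782048 -0.02165713 -0.02538607]
 [-0.01782497  0.02158942 -0.02543115]]
[[ 0.10598511 -0.01205907 -0.09409477]
 [ 0.1059822   0.01596954 -0.0941297 ]
 [ 0.10598045 -0.02660548 -0.02975688]
 [ 0.10597445  0.03124156 -0.02981997]]
soapmark [[ 0.10599465 -0.12032397 -0.07627618]
 [ 0.10598798 -0.05627144 -0.07612452]
 [ 0.10597897 -0.0562328   0.01780643]]
soap [[ 0.08199272 -0.11022732 -0.06703412]
 [ 0.08198746 -0.06019854 -0.06646004]
 [ 0.08198023 -0.06141951  0.0102774 ]
 [ 0.08198545 -0.11180253  0.01049964]]
```

```bash
python3 -m creep '{"hand":[1,1,1,1,1,1,1],"slide":[[0.03,0.001,0.0015],[0.06,0.001,0.0015],[0.075,0.001,0.0015],[0.085,0.001,0.0015],[0.09,0.001,0.0015],[0.09,0.001,0.0015],[0.09,0.001,0.0015]],"spin":[0,0,0,0,0,0,0]}'; python3 -c "
from h import *
plan((.4885,.2635),.03,97.4)
c=ctrl.calibration('wrist'); im=ctrl.camera('wrist'); crop(im,120,60,520,360,2,'w15.png')
import pickle; pickle.dump(c,open('c15.pkl','wb'))"
```

```text
time_s: 21.63
ee_pos: [0.4896, 0.2648, 0.0228]
eef_rot: [0.282, 1.57, 0.411]
force: [0.2, 0.3, 0.3]
grip_width: 0.0439
slide x(down) 0.0038 y -0.0012 z -0.0012  spin 0.0 or -180.0 (jaw now 97.4) q [ 0.43  0.54  1.66 -0.    0.93 -1.27] F [0.2 0.3 0.3] w 0.0439 t 21.63
```

View pics/w15.png

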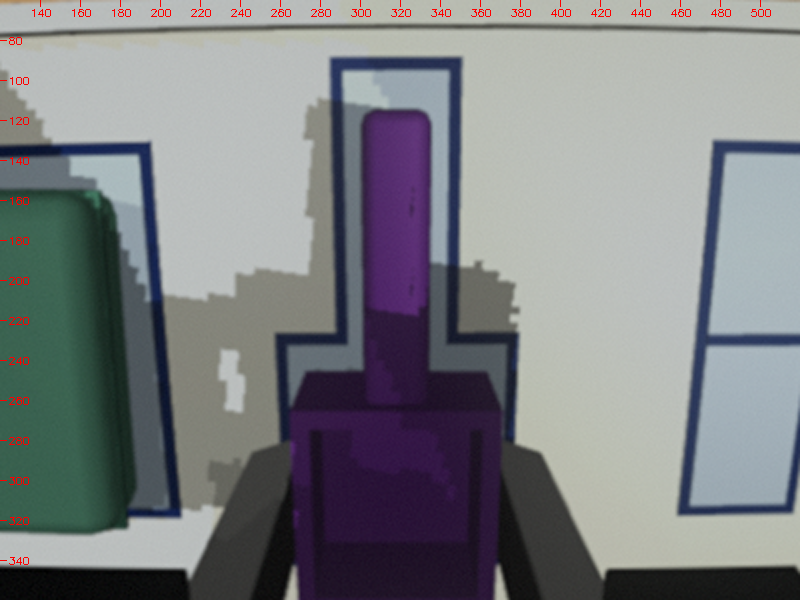

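```bash
python3 -m creep '{"hand":[1,1,1,0.6,0.2,-0.2,-0.3,-0.3,-0.3],"slide":[[0.002,0,0],[0.004,0,0],[0.004,0,0],[0.004,0,0],[0.004,0,0],[0.004,0,0],[0.004,0,0],[0.004,0,0],[0.004,0,0]],"spin":[0,0,0,0,0,0,0,0,0]}'; python3 -m creep '{"hand":[-0.3,-0.3,-0.3,-0.3,-0.3,-0.3,-0.3],"slide":[[-0.02,0,0],[-0.05,0,0],[-0.08,0,0],[-0.12,0,0],[-0.16,0,0],[-0.2,0,0],[-0.2,0,0]],"spin":[0,0,0,0,0,0,0]}'; python3 -c "
from h import *
plan((.593,-.176),.30,90)
c=ctrl.calibration('wrist'); im=ctrl.camera('wrist'); cv2.imwrite('pics/w16.png',im[:,:,::-1])
import pickle; pickle.dump(c,open('c16.pkl','wb'))"
```

```text
time_s: 22.43
ee_pos: [0.489, 0.2648, 0.0179]
eef_rot: [-3.132, 1.571, -3.002]
force: [-0.0, -0.1, -0.7]
grip_width: 0.061
time_s: 23.02
ee_pos: [0.491, 0.2658, 0.2261]
eef_rot: [0.302, 1.559, 0.432]
force: [0.1, 0.4, 1.4]
grip_width: 0.0614
slide x(down) -0.0640 y -0.4511 z 0.0444  spin 7.5 or -172.5 (jaw now 97.5) q [ 0.43  0.3   1.49  0.    1.34 -1.27] F [0.1 0.4 1.4] w 0.0614 t 23.02
```

View pics/w16.png

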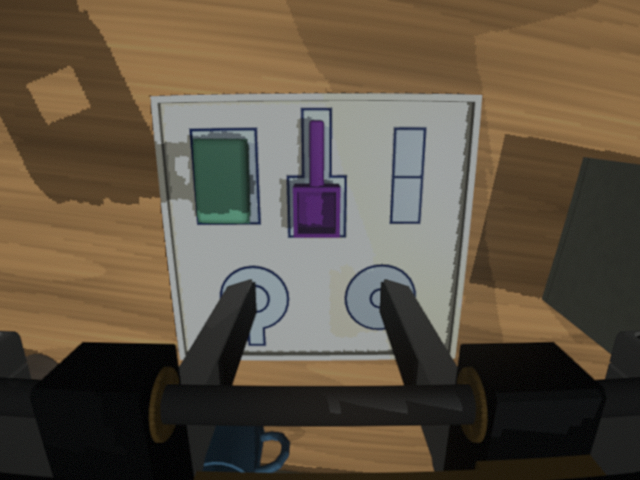

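```bash
python3 -c "
from h import *
ct=ctrl.calibration('top');cs=ctrl.calibration('scene')
md=lambda p:(310+(p[0]+.5)/3.4-.5,170+(p[1]+.5)/3.4-.5);sm=lambda p:(220+(p[0]+.5)/4-.5,200+(p[1]+.5)/4-.5)
print(at(md((232,256)),.135,ct),at(sm((156,108)),.135,cs))
print('body top c', at(md((226,259)),.082,ct))
print('noz scene',at(sm((163,172)),.125,cs))
t8=cv2.imread('pics/t8.png')[:,:,::-1];crop(t8,350,210,420,270,9,'t8d.png',10)
plan((.593,-.176),.30,90)"
```

```text
[ 0.59259454 -0.17580778  0.135     ] [ 0.59595798 -0.17315984  0.135     ]
body top c [ 0.595988  -0.1776351  0.082    ]
noz scene [ 0.63696265 -0.17353643  0.125     ]
slide x(down) -0.0677 y -0.4509 z 0.0451  spin 7.5 or -172.5 (jaw now 97.5) q [ 0.43  0.31  1.49  0.    1.34 -1.27] F [-0.1 -0.4 -0.2] w 0.0612 t 23.07
```

View pics/t8d.png

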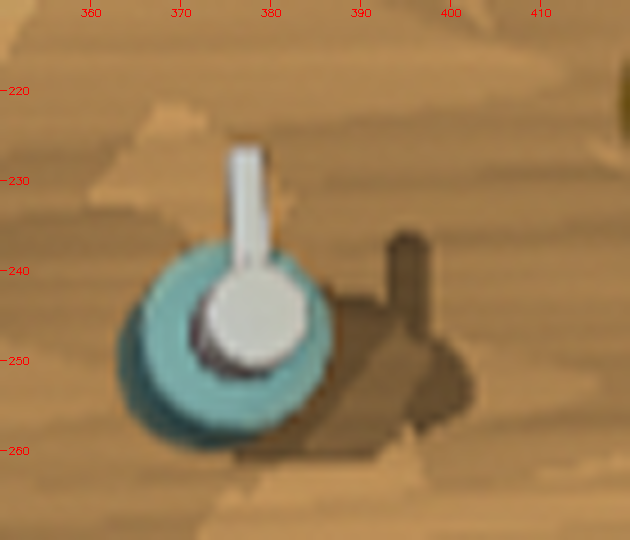

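```bash
python3 -c "
from h import *
ct=ctrl.calibration('top')
f=lambda p:(350+(p[0]+.5)/9-.5,210+(p[1]+.5)/9-.5)
a=at(f((257,315)),.135,ct);b=at(f((237,336)),.082,ct);n=at(f((247,147)),.131,ct);n0=at(f((251,255)),.131,ct);print(a,b,n,n0,np.degrees(np.arctan2(*(n-n0)[1::-1])),np.degrees(np.arctan2(*(n-(a+b)/2)[1::-1])))"
```

```text
[ 0.59350885 -0.17638529  0.135     ] [ 0.59333717 -0.17697963  0.082     ] [ 0.63908441 -0.17567386  0.131     ] [ 0.61002099 -0.17578491  0.131     ] 0.21891291164023433 1.2653814521604838
```

```bash
python3 -m creep '{"hand":[-1,-1,-1,-1,-1,-1,-1,-1,-1,-1,-1,-1],"slide":[[0,-0.015,0.002],[0,-0.045,0.005],[0,-0.08,0.008],[0,-0.12,0.012],[0,-0.16,0.016],[0,-0.2,0.02],[0,-0.24,0.024],[0,-0.28,0.028],[0,-0.32,0.032],[0,-0.36,0.036],[0,-0.4,0.04],[0,-0.43,0.043]],"spin":[1,2,3,4,5,6,6.8,6.8,6.8,6.8,6.8,6.8]}'; python3 -m creep '{"hand":[-1,-1,-1,-1],"slide":[[0,-0.02,0.002],[0,-0.02,0.002],[0,-0.02,0.002],[0,-0.02,0.002]],"spin":[0,0,0,0]}'; python3 -c "
from h import *
plan((.594,-.1755),.068,90.7)
c=ctrl.calibration('wrist'); im=ctrl.camera('wrist'); cv2.imwrite('pics/w17.png',im[:,:,::-1])
import pickle; pickle.dump(c,open('c17.pkl','wb'))"
```

```text
time_s: 24.07
ee_pos: [0.5872, -0.1589, 0.2162]
eef_rot: [2.922, 1.569, 2.933]
force: [0.1, 0.4, 0.9]
grip_width: 0.0938
time_s: 24.4
ee_pos: [0.5894, -0.1751, 0.217]
eef_rot: [2.665, 1.569, 2.677]
force: [-0.1, 0.3, -0.1]
grip_width: 0.0939
slide x(down) 0.1600 y -0.0006 z 0.0048  spin -0.0 or 180.0 (jaw now 90.7) q [-0.35  0.44  1.32  0.    1.38 -1.93] F [-0.1  0.3 -0.1] w 0.0939 t 24.40
```

View pics/w17.png

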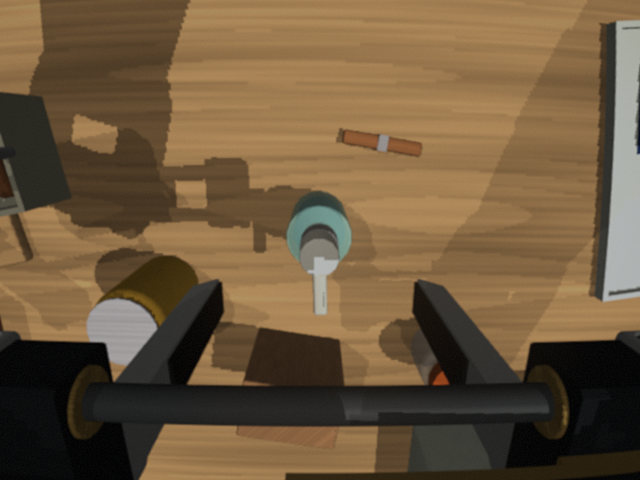

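```bash
python3 -c "
from h import *
import pickle; c=pickle.load(open('c17.pkl','rb'));p,R,o=pose()
for n,u,z in [('pump',(319.5,252),.135),('noz',(320.5,313),.131),('noz0',(319.5,262),.131),('bodytop',(319,226),.082)]:
  X=at(u,z,c);print(n,X,(X-p)@R)
"
```

```text
pump [ 0.58941718 -0.17394793  0.135     ] [ 8.23712275e-02  7.89043246e-04 -4.01413639e-05]
noz [ 0.63647837 -0.17256104  0.131     ] [0.08633313 0.00158928 0.0470379 ]
noz0 [ 0.5978634 -0.1738128  0.131    ] [0.08636433 0.00081726 0.00841037]
bodytop [ 0.58388592 -0.1741724   0.082     ] [ 0.13537565  0.00060686 -0.00553042]
```

```bash
python3 -m creep '{"hand":[-1,-1,-1,-1,-1,-1,-1,-0.5,0,0.5,0.5,0.5],"slide":[[0.02,0,0.003],[0.05,0,0.003],[0.08,0,0.003],[0.11,0,0.003],[0.14,0,0.003],[0.155,0,0.003],[0.16,0,0.003],[0.16,0,0.003],[0.16,0,0.003],[0.16,0,0.003],[0.16,0,0.003],[0.16,0,0.003]],"spin":[0,0,0,0,0,0,0,0,0,0,0,0]}' 30;  python3 -m creep '{"hand":[0.5,0.5,0.5,0.5,0.5,0.5],"slide":[[0,0,0],[0,0,0],[0,0,0],[0,0,0],[0,0,0],[0,0,0]],"spin":[0,0,0,0,0,0]}' ; python3 -c "
from h import *
plan((.598,.209),.2,97.4)
c=ctrl.calibration('wrist'); im=ctrl.camera('wrist'); cv2.imwrite('pics/w18.png',im[:,:,::-1])"
```

```text
time_s: 25.45
ee_pos: [0.5931, -0.176, 0.059]
eef_rot: [-0.355, 1.569, -0.344]
force: [-0.5, -0.2, 0.4]
grip_width: 0.064
time_s: 25.95
ee_pos: [0.593, -0.1757, 0.0585]
eef_rot: [0.124, 1.57, 0.135]
force: [-0.6, 2.4, 5.2]
grip_width: 0.0535
slide x(down) -0.1305 y 0.3847 z 0.0096  spin -6.7 or 173.3 (jaw now 90.7) q [-0.35  0.61  1.46  0.    1.08 -1.93] F [-0.6  2.4  5.2] w 0.0535 t 25.95
```

View pics/w18.png

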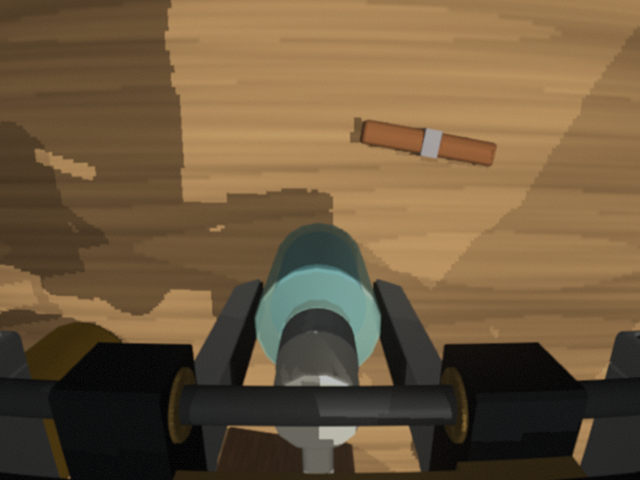

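```bash
python3 -m creep '{"hand":[0.5,0.5,0.5,0.5,0.5,0.5,0.5,0.5,0.5,0.5,0.5,0.5],"slide":[[-0.015,0,0],[-0.04,0,0],[-0.07,0,0],[-0.1,0.015,0],[-0.12,0.045,0.001],[-0.12,0.08,0.002],[-0.12,0.115,0.003],[-0.12,0.15,0.004],[-0.12,0.185,0.005],[-0.12,0.22,0.006],[-0.12,0.255,0.006],[-0.12,0.285,0.007]],"spin":[0,0,0,0,-1,-2,-3,-4,-5,-6,-6.7,-6.7]}';  python3 -m creep '{"hand":[0.5,0.5,0.5,0.5,0.5,0.5,0.5],"slide":[[0,0.025,0],[0,0.05,0],[0,0.075,0],[0,0.09,0],[0,0.097,0],[0,0.097,0],[0,0.097,0]],"spin":[0,0,0,0,0,0,0]}' ; python3 -c "
from h import *
plan((.598,.209),.2,97.4)
c=ctrl.calibration('wrist'); im=ctrl.camera('wrist'); cv2.imwrite('pics/w19.png',im[:,:,::-1])
import pickle; pickle.dump(c,open('c19.pkl','wb'))
s=ctrl.camera('scene'); crop(s,355,120,540,285,4.2,'s19.png',10)
cv2.imwrite('pics/s19f.png',s[:,:,::-1])"
```

```text
time_s: 27.0
ee_pos: [0.5958, 0.1112, 0.1773]
eef_rot: [-3.015, 1.57, -2.886]
force: [0.3, 0.7, -3.5]
grip_width: 0.0538
time_s: 27.58
ee_pos: [0.5841, 0.2046, 0.1777]
eef_rot: [-2.412, 1.57, -2.284]
force: [0.9, -0.1, -3.7]
grip_width: 0.0537
slide x(down) -0.0113 y 0.0026 z 0.0143  spin -0.1 or 179.9 (jaw now 97.3) q [ 0.28  0.48  1.35 -0.    1.31 -1.42] F [ 0.9 -0.1 -3.7] w 0.0537 t 27.58
```

View pics/w19.png

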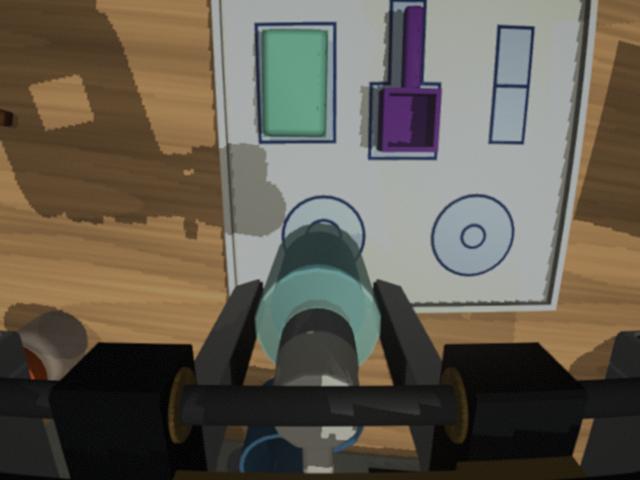

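View pics/s19.png

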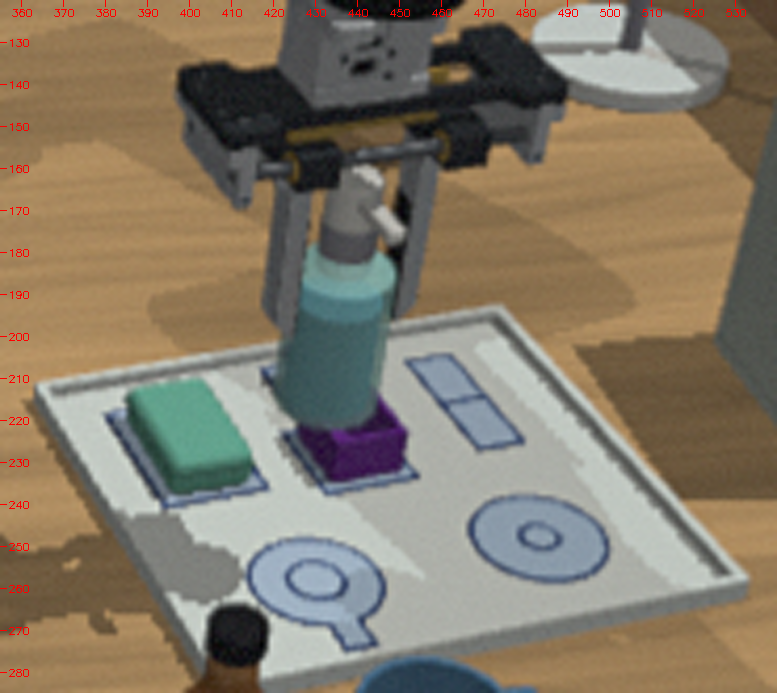

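```bash
python3 -c "
from h import *
import pickle; c=pickle.load(open('c19.pkl','rb'));p,R,o=pose()
for n,u in [('d',(324,236)),('dl',(283.5,234)),('dr',(364.5,234)),('dt',(323,197)),('tin',(473,236.5))]:
  X=at(u,.006,c);print(n,X,(X-p)@R)
print('soap',at((297.5,82.5),.006,c), 'scoopbowl m', np.mean([at(u,.006,c) for u in [(369,159),(436,158),(370,84),(440,84)]],0))
P=np.array([at(u,.006,c) for u in [(256,24),(336,24),(335,142),(260,142)]]);print(P.mean(0))
P=np.array([at(u,.030,c) for u in [(263,29),(327,29),(325,137),(265,137)]]);print(P.mean(0),[np.linalg.norm(P[i]-P[i-1]) for i in range(4)])
"
```

```text
d [0.59582195 0.2115655  0.006     ] [0.17186073 0.00597663 0.01244174]
dl [0.59867645 0.17508875 0.006     ] [ 0.17187135 -0.03056757  0.01064653]
dr [0.58925708 0.24756649 0.006     ] [0.17185084 0.04251953 0.0104962 ]
dt [0.5607786  0.20598563 0.006     ] [ 0.17186795  0.00488668 -0.02302632]
tin [0.57866812 0.34675276 0.006     ] [0.17182242 0.1422478  0.01257341]
soap [0.46887129 0.17257294 0.006     ] scoopbowl m [0.48830919 0.26528437 0.006     ]
[0.47033744 0.17206465 0.006     ]
[0.47291652 0.17228549 0.03      ] [np.float64(0.079600433742289), np.float64(0.047952884166594226), np.float64(0.07947218012328948), np.float64(0.04740205201628526)]
```

```bash
python3 -m creep '{"hand":[0.5,0.5,0.5,0.5,0.5,0.5,0.5,0.5],"slide":[[0.01,0.0035,0.01],[0.03,0.0035,0.014],[0.06,0.0035,0.014],[0.085,0.0035,0.014],[0.1,0.0035,0.014],[0.107,0.0035,0.014],[0.107,0.0035,0.014],[0.107,0.0035,0.014]],"spin":[0,0,0,0,0,0,0,0]}'; python3 -c "
from h import *
ct=ctrl.calibration('top');print('spray',at((267,160),.17,ct),'mug',at((228,176),.085,ct))
plan((.5975,.210),.0755,97.4)
c=ctrl.calibration('wrist'); im=ctrl.camera('wrist'); cv2.imwrite('pics/w20.png',im[:,:,::-1])
s=ctrl.camera('scene'); crop(s,355,120,540,285,4.2,'s20.png',10)
import pickle; pickle.dump(c,open('c20.pkl','wb'))"
```

```text
time_s: 28.35
ee_pos: [0.598, 0.2102, 0.0718]
eef_rot: [0.092, 1.57, 0.219]
force: [0.6, -0.4, -3.6]
grip_width: 0.054
spray [0.79621605 0.08439895 0.17      ] mug [0.78017883 0.19166777 0.085     ]
slide x(down) 0.0073 y -0.0001 z -0.0005  spin -0.1 or 179.9 (jaw now 97.3) q [ 0.28  0.62  1.4  -0.    1.12 -1.42] F [ 0.6 -0.4 -3.6] w 0.0540 t 28.35
```

View pics/w20.png

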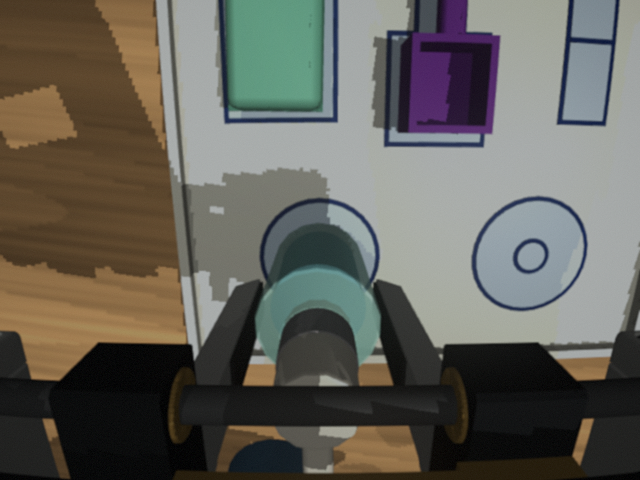

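View pics/s20.png

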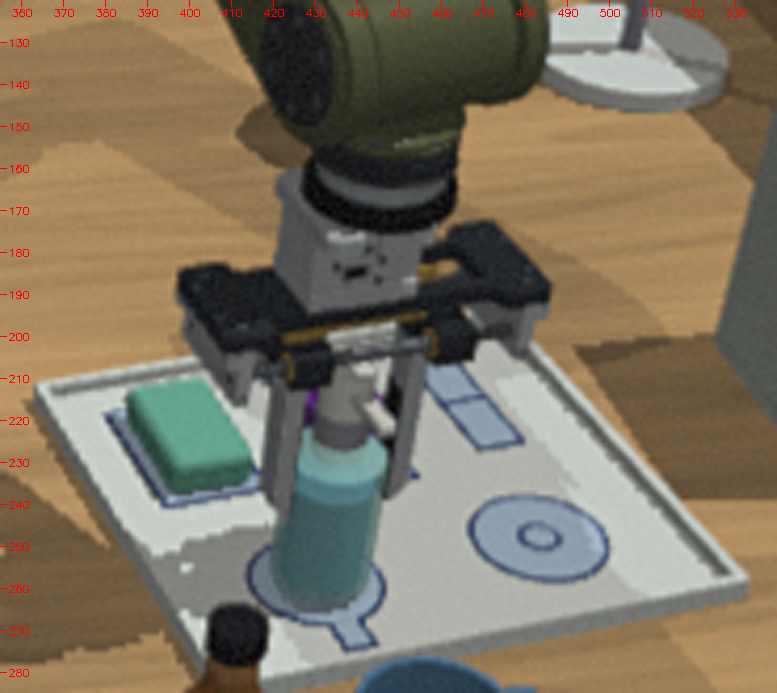

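```bash
python3 -c "
from h import *
import pickle; c=pickle.load(open('c20.pkl','rb'));p,R,o=pose()
for n,u,z in [('circ top',(320,199.5),.006),('base',(319,225),.013),('cl',(262,252),.006),('cr',(378.5,252),.006),('tin',(530.5,256),.006)]:
  X=at(u,z,c);print(n,X,(X-p)@R)
"
```

```text
circ top [0.55984411 0.20652    0.006     ] [ 0.06645925  0.00088916 -0.0387271 ]
base [0.57411967 0.20774081 0.013     ] [ 0.05949185  0.00027915 -0.02439652]
cl [0.59775064 0.17445134 0.006     ] [ 0.06652393 -0.03575795 -0.00522651]
cr [0.58830077 0.24759366 0.006     ] [ 0.06654812  0.03799229 -0.00525805]
tin [0.57837321 0.34682275 0.006     ] [ 0.06658738  0.13767669 -0.00243186]
```

```bash
python3 -m creep '{"hand":[0.5,0.5,0.5,0.5,0.5],"slide":[[0.002,0,-0.0015],[0.004,0,-0.0018],[0.0055,0,-0.0018],[0.0065,0,-0.0018],[0.0065,0,-0.0018]],"spin":[0,0,0,0,0]}'; python3 -c "
from h import *
plan((.5975,.210),.0755,97.4)"
```

```text
time_s: 28.87
ee_pos: [0.5957, 0.2105, 0.0646]
eef_rot: [-0.01, 1.571, 0.119]
force: [-0.3, 0.8, -4.0]
grip_width: 0.0535
slide x(down) 0.0001 y -0.0007 z 0.0017  spin -0.0 or 180.0 (jaw now 97.4) q [ 0.28  0.63  1.41 -0.    1.11 -1.42] F [-0.3  0.8 -4. ] w 0.0535 t 28.87
```

```bash
python3 -m creep '{"hand":[0.5,0.5,0.5],"slide":[[0.001,0,0],[0.0015,0,0],[0.0015,0,0]],"spin":[0,0,0]}'; python3 -c "
from h import *
plan((.5975,.210),.0755,97.4)"
```

```text
time_s: 29.12
ee_pos: [0.596, 0.2106, 0.0645]
eef_rot: [0.097, 1.569, 0.226]
force: [-4.8, -0.7, 10.2]
grip_width: 0.0534
slide x(down) 0.0000 y -0.0007 z 0.0014  spin -0.0 or 180.0 (jaw now 97.4) q [ 0.28  0.63  1.41 -0.    1.1  -1.42] F [-4.8 -0.7 10.2] w 0.0534 t 29.12
```

Contact; ease off 1 mm and release.

```bash
python3 -m creep '{"hand":[0.5,0.5,0.3,0,-0.2,-0.4,-0.5,-0.5,-0.5,-0.5],"slide":[[-0.001,0,0],[-0.001,0,0],[-0.001,0,0],[-0.001,0,0],[-0.001,0,0],[-0.001,0,0],[-0.001,0,0],[-0.001,0,0],[-0.001,0,0],[-0.001,0,0]],"spin":[0,0,0,0,0,0,0,0,0,0]}'; python3 -m creep '{"hand":[-0.5,-0.5,-0.5,-0.5,-0.5,-0.5,-0.5,-0.5],"slide":[[-0.01,0,0],[-0.03,0,0],[-0.06,0,0],[-0.09,0,0],[-0.12,0,0],[-0.15,0,0],[-0.18,0,0],[-0.18,0,0]],"spin":[0,0,0,0,0,0,0,0]}'; python3 -c "
from h import *
plan((.35,-.2),.25,90)
c=ctrl.calibration('wrist'); im=ctrl.camera('wrist'); cv2.imwrite('pics/w21.png',im[:,:,::-1])
import pickle; pickle.dump(c,open('c21.pkl','wb'))"
```

```text
time_s: 29.95
ee_pos: [0.5956, 0.2104, 0.0639]
eef_rot: [2.923, 1.571, 3.051]
force: [-0.1, 0.8, 0.5]
grip_width: 0.0702
time_s: 30.62
ee_pos: [0.597, 0.2108, 0.2516]
eef_rot: [0.153, 1.561, 0.281]
force: [0.2, 0.9, 0.6]
grip_width: 0.0701
slide x(down) 0.0091 y -0.3758 z -0.2977  spin 7.4 or -172.6 (jaw now 97.4) q [ 0.28  0.46  1.21 -0.    1.46 -1.42] F [0.2 0.9 0.6] w 0.0701 t 30.62
```

View pics/w21.png

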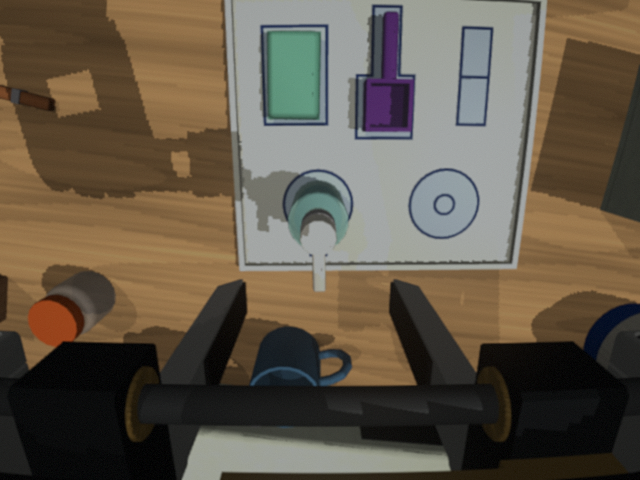

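Placed upright. I now move the arm back to a clear spot, then check with the top camera (tray, and whether the tin or clear peg is hiding anywhere).

```bash
python3 -m creep '{"hand":[-0.5,-0.5,-0.5,-0.5,-0.5,-0.5,-0.5,-0.5,-0.5,-0.5,-0.5,-0.5],"slide":[[0,-0.015,-0.012],[0,-0.045,-0.036],[0,-0.075,-0.06],[0,-0.105,-0.084],[0,-0.135,-0.107],[0,-0.165,-0.13],[0,-0.195,-0.154],[0,-0.225,-0.178],[0,-0.255,-0.2],[0,-0.285,-0.225],[0,-0.31,-0.245],[0,-0.31,-0.245]],"spin":[0,0,0,0,0,0,0,0,0,0,0,0]}'; python3 -c "
from h import *
plan((.35,-.2),.25,90)
t=ctrl.camera('top');s=ctrl.camera('scene');cv2.imwrite('pics/t22.png',t[:,:,::-1]);cv2.imwrite('pics/s22.png',s[:,:,::-1])
crop(t,130,210,280,350,5,'t22c.png',10)"
```

```text
time_s: 31.67
ee_pos: [0.3899, -0.1315, 0.2436]
eef_rot: [-2.824, 1.57, -2.7]
force: [1.1, 1.5, -0.7]
grip_width: 0.0704
slide x(down) 0.0046 y -0.0630 z -0.0481  spin 7.1 or -172.9 (jaw now 97.1) q [-0.41 -0.04  1.83 -0.    1.35 -2.11] F [ 1.1  1.5 -0.7] w 0.0704 t 31.67
```

View pics/t22c.png

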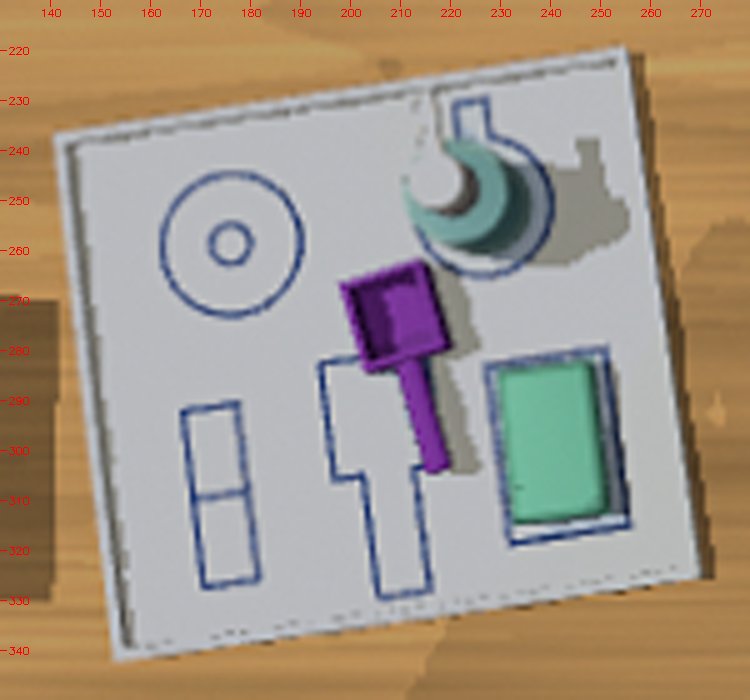

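View pics/s22.png

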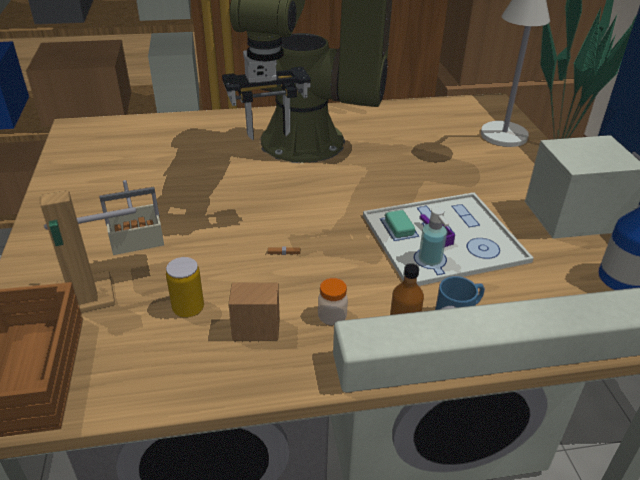

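View pics/t22.png

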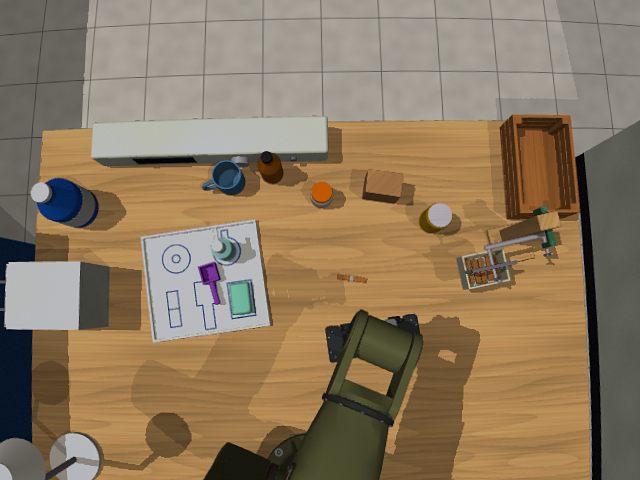

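```bash
python3 -c "
from h import *
ct=ctrl.calibration('top')
ang=lambda v: np.degrees(np.arctan2(v[1],v[0]))
q=lambda p:(130+(p[0]+.5)/5-.5,210+(p[1]+.5)/5-.5)
P=np.array([at(q(u),.036,ct) for u in [(342,284),(425,262),(449,348),(368,371)]]);b=P.mean(0);h=at(q((437,470)),.032,ct);j=at(q((412,362)),.032,ct)
print(P,b,h,j,ang(b-h),np.linalg.norm((b-h)[:2]),ang(P[0]-P[3]),ang(P[1]-P[2]))
S=np.array([at(q(u),.032,ct) for u in [(497,366),(590,356),(609,512),(513,524)]]);print('soap',S,S.mean(0),ang(S[0]-S[3]),ang(S[1]-S[2]))
pt=at(q((438,184)),.141,ct);bt=at(q((461,193)),.088,ct);print('pump',pt,'bodytop',bt)
"
```

```text
[[0.55555292 0.27691763 0.036     ]
 [0.56626718 0.23371154 0.036     ]
 [0.52185573 0.2211268  0.036     ]
 [0.51062292 0.26310306 0.036     ]] [0.53857469 0.24871476 0.036     ] [0.4596447  0.22804768 0.032     ] [0.51509375 0.24108319 0.032     ] 14.672956450785966 0.08159087788481373 17.091019231343086 15.820990196028356
soap [[0.51244174 0.19699023 0.032     ]
 [0.51687418 0.1489499  0.032     ]
 [0.4371991  0.13963057 0.032     ]
 [0.4317142  0.1889191  0.032     ]] [0.4745573  0.16862245 0.032     ] 5.70945311579501 6.671382332230178
pump [0.59533526 0.20704542 0.141     ] bodytop [0.59631053 0.20564151 0.088     ]
```

```bash
python3 -c "
from h import *
plan((.490,.236),.18,105.5)"
```

```text
slide x(down) 0.0747 y 0.3497 z 0.1433  spin -8.3 or 171.7 (jaw now 97.2) q [-0.41 -0.04  1.83  0.    1.35 -2.1 ] F [0.  0.8 0.3] w 0.0703 t 31.77
```

```bash
python3 -m creep '{"hand":[-0.5,-0.5,-0.5,-0.5,-0.5,-0.5,0,0.4,0.4,0.4,0.4,0.4],"slide":[[0,0.015,0.006],[0,0.045,0.018],[0,0.08,0.033],[0,0.115,0.047],[0,0.15,0.062],[0,0.185,0.076],[0.01,0.22,0.09],[0.02,0.255,0.105],[0.03,0.29,0.119],[0.05,0.32,0.131],[0.07,0.345,0.141],[0.075,0.35,0.143]],"spin":[0,-1,-2,-3,-4,-5,-6,-7,-8,-8.3,-8.3,-8.3]}';python3 -m creep '{"hand":[0.4,0.4,0.4,0.4],"slide":[[0,0,0],[0,0,0],[0,0,0],[0,0,0]],"spin":[0,0,0,0]}' 25; python3 -c "
from h import *
plan((.490,.236),.028,105.5)
c=ctrl.calibration('wrist'); im=ctrl.camera('wrist'); crop(im,120,60,520,360,2,'w23.png')
import pickle; pickle.dump(c,open('c23.pkl','wb'))"
```

```text
time_s: 32.77
ee_pos: [0.4878, 0.2413, 0.165]
eef_rot: [3.138, 1.566, -2.867]
force: [0.7, 0.3, -0.9]
grip_width: 0.0342
time_s: 33.1
ee_pos: [0.4896, 0.2364, 0.1701]
eef_rot: [0.088, 1.569, 0.361]
force: [-0.2, 0.7, 0.1]
grip_width: 0.0285
slide x(down) 0.1531 y -0.0005 z 0.0000  spin 0.1 or -179.9 (jaw now 105.6) q [ 0.38  0.32  1.59 -0.    1.22 -1.46] F [-0.2  0.7  0.1] w 0.0285 t 33.10
```

View pics/w23.png

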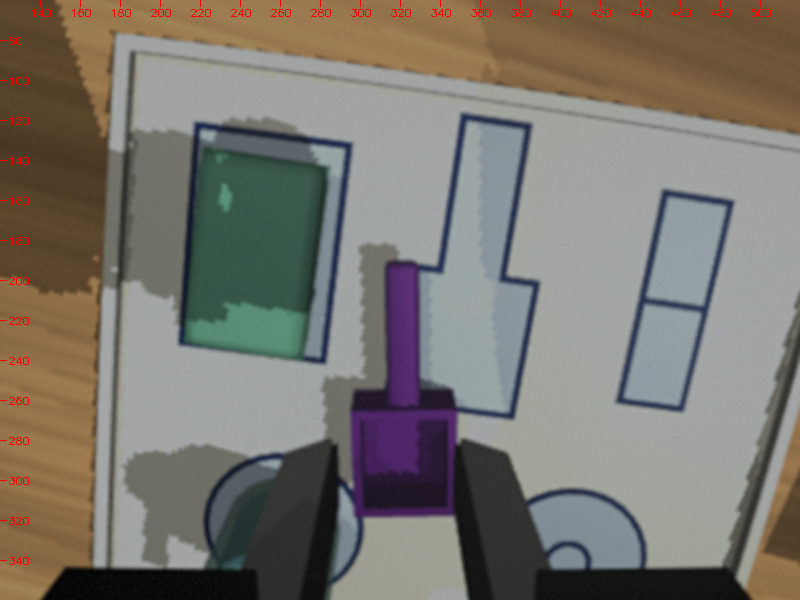

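```bash
python3 -c "
from h import *
import pickle; c=pickle.load(open('c23.pkl','rb'));p,R,o=pose()
q=lambda p:(120+(p[0]+.5)/2-.5,60+(p[1]+.5)/2-.5)
for n,u,z in [('end',(401.5,265),.032),('jn',(404,391),.032),('bl',(352,410),.036),('br',(457,410),.036),('fl',(356,514),.036),('fr',(454,514),.036)]:
  X=at(q(u),z,c);print(n,X,(X-p)@R)"
```

```text
end [0.4583831  0.22975838 0.032     ] [ 0.13798423  0.00202911 -0.03211729]
jn [0.5083975  0.24493969 0.032     ] [0.13806905 0.00320596 0.02013709]
bl [0.52082189 0.22622488 0.036     ] [ 0.13407724 -0.01815942  0.02707938]
br [0.50919138 0.26775111 0.036     ] [0.13408334 0.02496476 0.0270407 ]
fl [0.56587663 0.23983371 0.036     ] [ 0.1341536  -0.01716384  0.07413396]
fr [0.55457404 0.28022364 0.036     ] [0.13415956 0.02477771 0.07410565]
```

```bash
python3 -m creep '{"hand":[0.4,0.4,0.4,0.4,0.4,0.4,0.4,0.4,1,1,1,1],"slide":[[0.02,0.0015,0],[0.05,0.0015,0],[0.08,0.0015,0],[0.11,0.0015,0],[0.135,0.0015,0],[0.148,0.0015,0],[0.152,0.0015,0],[0.152,0.0015,0],[0.152,0.0015,0],[0.152,0.0015,0],[0.152,0.0015,0],[0.152,0.0015,0]],"spin":[0,0,0,0,0,0,0,0,0,0,0,0]}' 25; python3 -m creep '{"hand":[1,1,1,1],"slide":[[0,0,0],[0,0,0],[0,0,0],[0,0,0]],"spin":[0,0,0,0]}'; python3 -c "
from h import *
plan((.4389,.2571),.028,97.4)"
```

```text
time_s: 34.15
ee_pos: [0.4895, 0.2386, 0.0181]
eef_rot: [0.075, 1.569, 0.348]
force: [-1.5, -0.6, 4.7]
grip_width: 0.0139
time_s: 34.48
ee_pos: [0.4895, 0.2386, 0.018]
eef_rot: [0.048, 1.569, 0.322]
force: [-2.7, -1.8, 7.5]
grip_width: 0.014
slide x(down) 0.0010 y 0.0315 z -0.0437  spin 8.3 or -171.7 (jaw now 105.7) q [ 0.39  0.53  1.7  -0.    0.91 -1.46] F [-2.7 -1.8  7.5] w 0.0140 t 34.48
```

```bash
python3 -m creep '{"hand":[1,1,1,1,1,1,1,1,1],"slide":[[-0.01,0,0],[-0.03,0,0],[-0.05,0,0],[-0.05,0.01,-0.012],[-0.05,0.02,-0.026],[-0.05,0.0315,-0.04],[-0.05,0.0315,-0.0437],[-0.05,0.0315,-0.0437],[-0.05,0.0315,-0.0437]],"spin":[0,0,0,2,4,6,8.3,8.3,8.3]}' ; python3 -c "
from h import *
plan((.4389,.2571),.028,97.4)
c=ctrl.calibration('wrist'); im=ctrl.camera('wrist'); crop(im,120,60,520,360,2,'w24.png')
import pickle; pickle.dump(c,open('c24.pkl','wb'))
t=ctrl.camera('top');s=ctrl.camera('scene');crop(t,130,210,280,350,5,'t24.png',10);crop(s,355,140,540,285,4.2,'s24.png',10)"
```

```text
time_s: 35.23
ee_pos: [0.4387, 0.2571, 0.0677]
eef_rot: [0.298, 1.57, 0.427]
force: [-0.5, 0.3, -0.0]
grip_width: 0.0134
slide x(down) 0.0507 y -0.0001 z 0.0002  spin 0.0 or -180.0 (jaw now 97.4) q [ 0.46  0.38  1.78 -0.    0.98 -1.24] F [-0.5  0.3 -0. ] w 0.0134 t 35.23
```

View pics/w24.png

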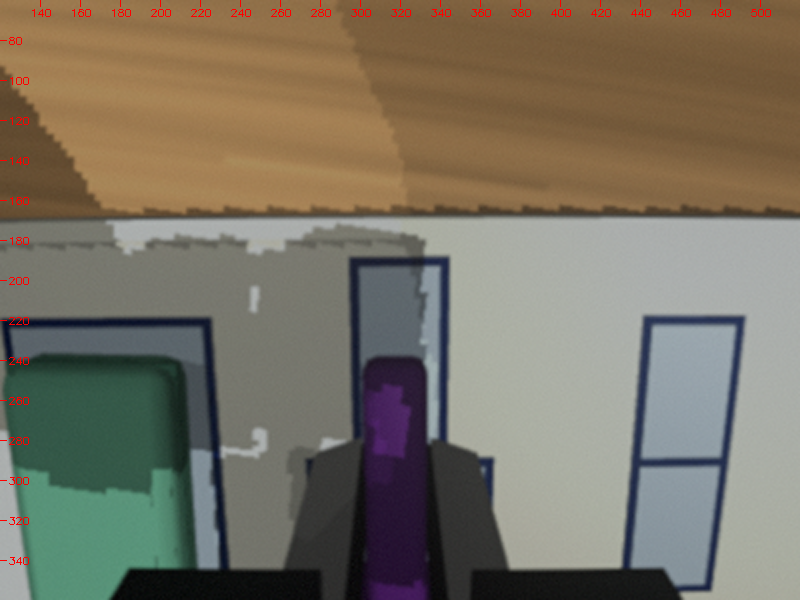

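View pics/s24.png

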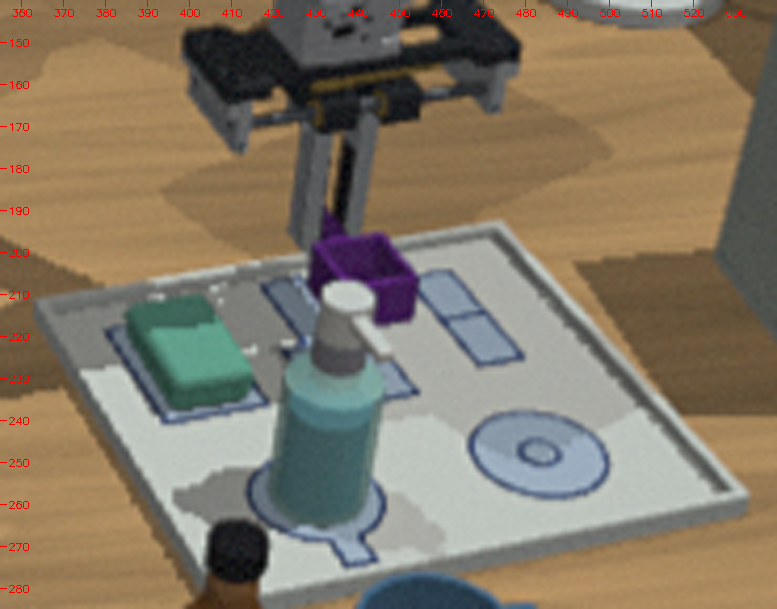

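View pics/t24.png

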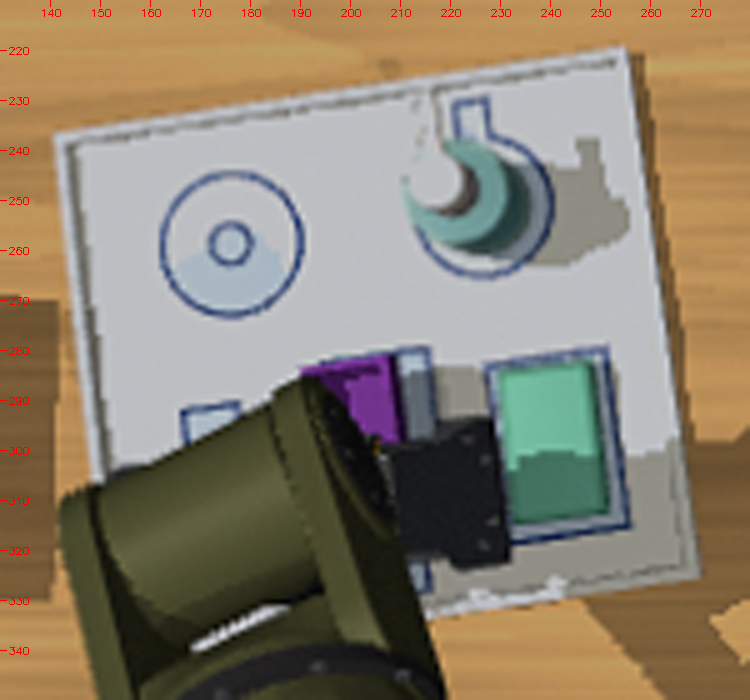

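```bash
python3 -m creep '{"hand":[1,1,1,1,1],"slide":[[0.015,0,0],[0.03,0,0],[0.04,0,0],[0.044,0,0],[0.044,0,0]],"spin":[0,0,0,0,0]}' ; python3 -c "
from h import *
plan((.4389,.2571),.028,97.4)
c=ctrl.calibration('wrist'); im=ctrl.camera('wrist'); crop(im,120,60,520,360,2,'w25.png')
import pickle; pickle.dump(c,open('c25.pkl','wb'))
t=ctrl.camera('top');crop(t,180,270,240,340,8,'t25.png',10)"
```

```text
time_s: 35.8
ee_pos: [0.4382, 0.2567, 0.0222]
eef_rot: [-2.814, 1.569, -2.686]
force: [-1.2, 0.1, 0.5]
grip_width: 0.014
slide x(down) 0.0052 y 0.0003 z 0.0008  spin -0.0 or 180.0 (jaw now 97.4) q [ 0.46  0.46  1.8   0.    0.88 -1.24] F [-1.2  0.1  0.5] w 0.0140 t 35.80
```

View pics/w25.png

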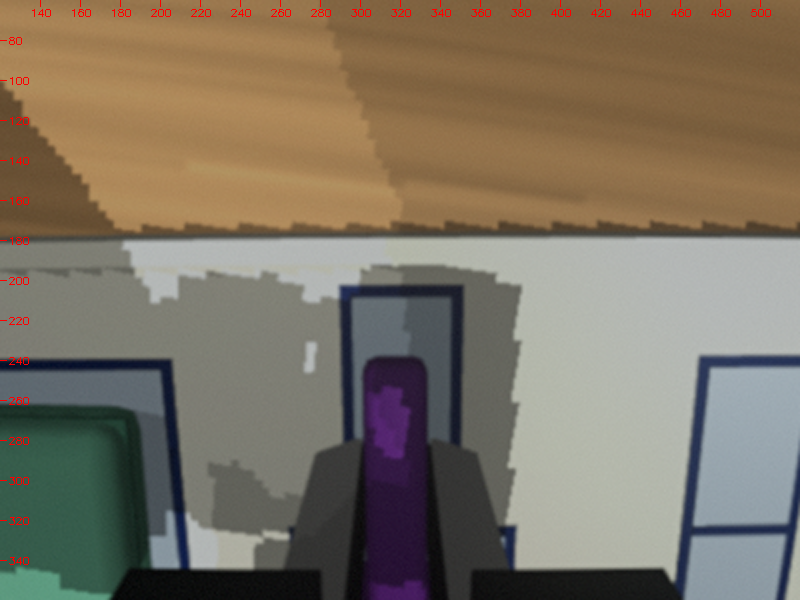

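View pics/t25.png

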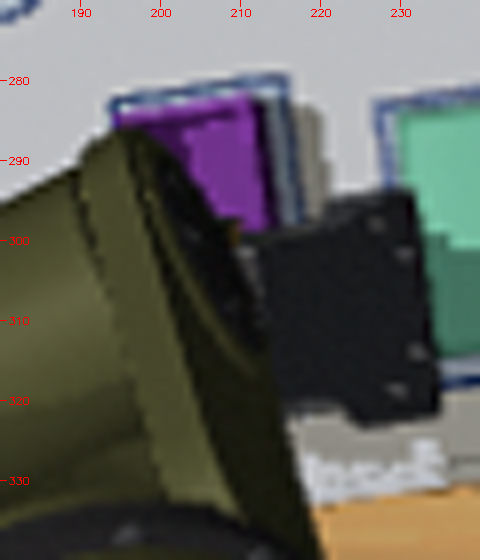

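```bash
python3 -c "
from h import *
import pickle; c=pickle.load(open('c25.pkl','rb'));p,R,o=pose();ct=ctrl.calibration('top')
q=lambda p:(120+(p[0]+.5)/2-.5,60+(p[1]+.5)/2-.5)
for n,u,z in [('hend',(395.5,360),.035),('mend l',(343,293),.006),('mend r',(460,293),.006)]:
  X=at(q(u),z,c);print(n,(X-p)@R)
t=lambda p:(180+(p[0]+.5)/8-.5,270+(p[1]+.5)/8-.5)
for n,u,z in [('bowl fl',(113,122),.040),('bowl fr',(252,96),.040),('bowl rr',(274,226),.04),('m fl',(112,102),.006),('m fr',(288,76),.006),('m rr',(302,215),.006)]:
  X=at(t(u),z,ct);print(n,X,(X-p)@R)"
```

```text
hend [-0.01164196 -0.0005148  -0.03500084]
mend l [ 0.01735324 -0.01329248 -0.04393649]
mend r [ 0.01735694  0.01507273 -0.04396322]
bowl fl [0.50819779 0.2869023  0.04      ] [-0.01660144  0.02066463  0.07275376]
bowl fr [0.51593709 0.24190106 0.04      ] [-0.01660673 -0.02495728  0.07466403]
bowl rr [0.47445161 0.23472243 0.04      ] [-0.0166217  -0.02676192  0.03260074]
m fl [0.51589421 0.29532522 0.006     ] [0.01740257 0.02802769 0.08145393]
m fr [0.52365942 0.23689245 0.006     ] [ 0.01739494 -0.03091839  0.08166915]
m rr [0.47819707 0.23220138 0.006     ] [ 0.01737909 -0.02974648  0.03598044]
```

```bash
python3 -m creep '{"hand":[1,1,1,1,0.8,0.5,0.4,0.4,0.4,0.4,0.4],"slide":[[0.001,0.001,0.001],[0.003,0.001,0.001],[0.0035,0.001,0.001],[0.0035,0.001,0.001],[0.0035,0.001,0.001],[0.0035,0.001,0.001],[0.0035,0.001,0.001],[0.0035,0.001,0.001],[0.0035,0.001,0.001],[0.0035,0.001,0.001],[0.0035,0.001,0.001]],"spin":[0,0,0,0,0,0,0,0,0,0,0]}' ;python3 -m creep '{"hand":[0.4,0.4,0.4,0.4,0.4,0.4,0.4],"slide":[[-0.015,0,0],[-0.04,0,0],[-0.08,0,0],[-0.12,0,0],[-0.16,0,0],[-0.2,0,0],[-0.2,0,0]],"spin":[0,0,0,0,0,0,0]}'; python3 -c "
from h import *
plan((.40,-.13),.25,97.4)
im=ctrl.camera('wrist');cv2.imwrite('pics/w26.png',im[:,:,::-1])"
```

```text
time_s: 36.82
ee_pos: [0.4393, 0.2581, 0.0195]
eef_rot: [0.03, 1.571, 0.159]
force: [-0.5, -1.4, 0.4]
grip_width: 0.0284
time_s: 37.4
ee_pos: [0.4413, 0.2592, 0.2272]
eef_rot: [0.331, 1.559, 0.46]
force: [-0.7, 0.2, 1.6]
grip_width: 0.028
slide x(down) -0.0142 y -0.3806 z -0.0906  spin -0.0 or 180.0 (jaw now 97.4) q [ 0.46  0.2   1.62  0.    1.32 -1.24] F [-0.7  0.2  1.6] w 0.0280 t 37.40
```

View pics/w26.png

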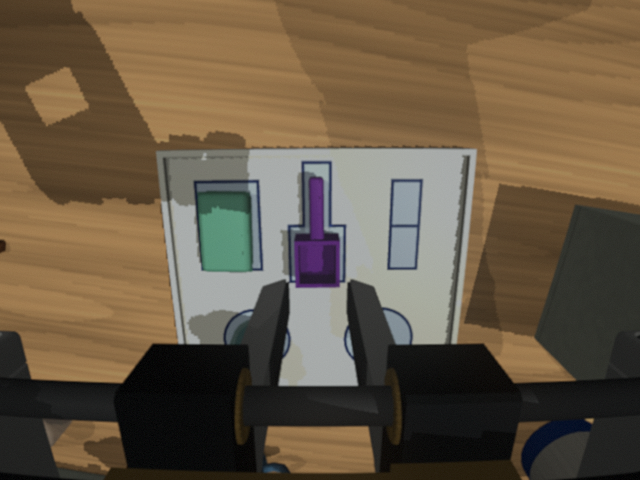

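Scoop re-placed in its outline. Retreat and make a final check.

```bash
python3 -m creep '{"hand":[0.4,0.4,0.4,0.4,0.4,0.4,0.4,0.4,0.4,0.4,0.4,0.4],"slide":[[-0.014,-0.015,-0.003],[-0.014,-0.045,-0.01],[-0.014,-0.08,-0.018],[-0.014,-0.115,-0.026],[-0.014,-0.15,-0.035],[-0.014,-0.185,-0.043],[-0.014,-0.22,-0.052],[-0.014,-0.255,-0.06],[-0.014,-0.29,-0.069],[-0.014,-0.325,-0.077],[-0.014,-0.36,-0.086],[-0.014,-0.38,-0.09]],"spin":[0,0,0,0,0,0,0,0,0,0,0,0]}';  python3 -m creep '{"hand":[0.4,0.4],"slide":[[0,0,0],[0,0,0]],"spin":[0,0]}'; python3 -c "
from h import *
t=ctrl.camera('top');s=ctrl.camera('scene');cv2.imwrite('pics/t27.png',t[:,:,::-1]);cv2.imwrite('pics/s27.png',s[:,:,::-1])
crop(t,130,210,280,350,5,'t27c.png',10)"
```

```text
time_s: 38.45
ee_pos: [0.3975, -0.1329, 0.2323]
eef_rot: [2.824, 1.569, 2.951]
force: [1.1, 0.4, -0.3]
grip_width: 0.0281
time_s: 38.62
ee_pos: [0.3982, -0.1308, 0.2323]
eef_rot: [2.559, 1.569, 2.685]
force: [-1.1, -0.2, 0.1]
grip_width: 0.0282
```

View pics/t27c.png

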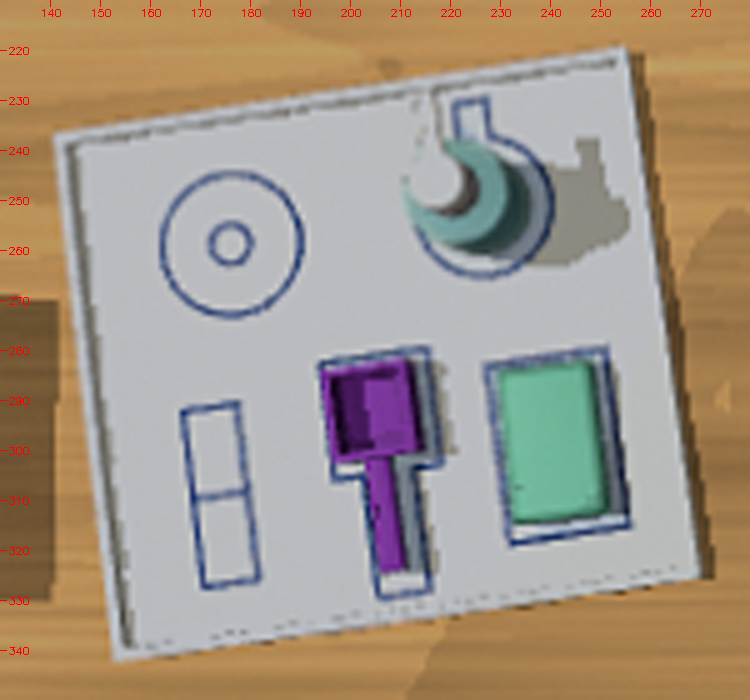

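View pics/s27.png

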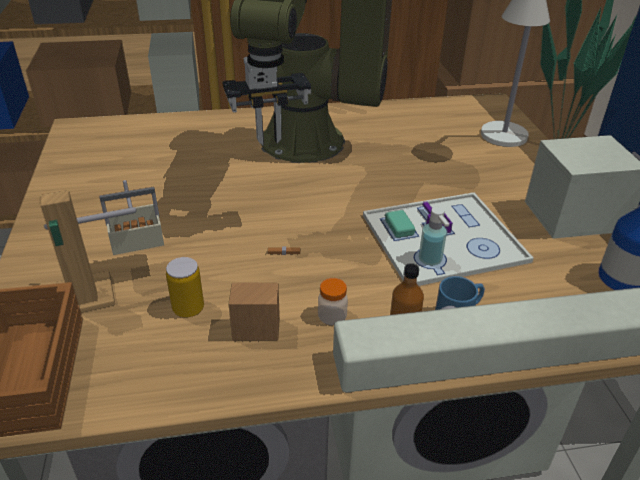

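```bash
python3 -c "
from h import *
ct=ctrl.calibration('top')
ang=lambda v: np.degrees(np.arctan2(v[1],v[0]))
q=lambda p:(130+(p[0]+.5)/5-.5,210+(p[1]+.5)/5-.5)
P=np.array([at(q(u),.036,ct) for u in [(326,370),(412,358),(425,450),(341,462)]]);b=P.mean(0);h=at(q((392,572)),.032,ct)
print(b,h,ang(b-h),np.linalg.norm((b-h)[:2]),ang(P[0]-P[3]),ang(P[1]-P[2]))
im=cv2.imread('pics/t27.png')[:,:,::-1].astype(float);im2=np.clip((im-120)*2.2,0,255).astype(np.uint8);crop(im2,200,215,250,270,11,'t27n.png',10)
s=cv2.imread('pics/s27.png')[:,:,::-1]; crop(s,405,200,475,285,7,'s27n.png',10)
crop(s,30,170,190,270,4.5,'s27h.png',10)"
```

```text
[0.49064217 0.25891818 0.036     ] [0.40796329 0.25133922 0.032     ] 5.237523064539278 0.0830255204058697 9.659556583989364 8.228784432909455
```

View pics/t27n.png

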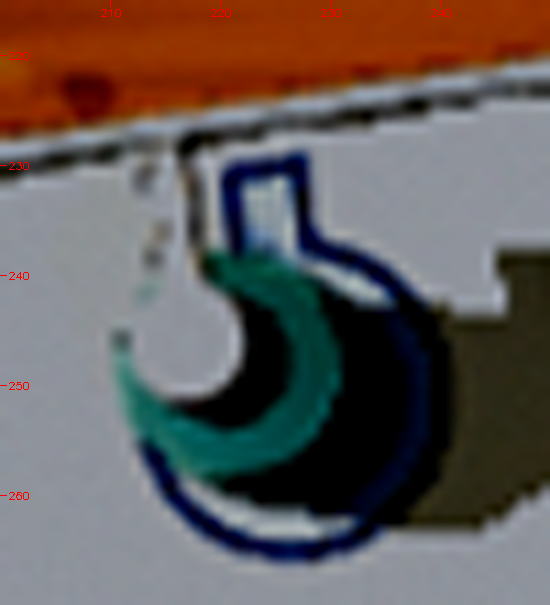

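View pics/s27n.png

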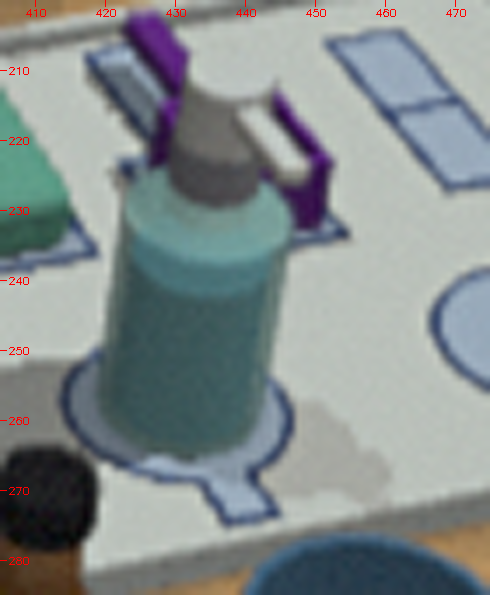

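View pics/s27h.png

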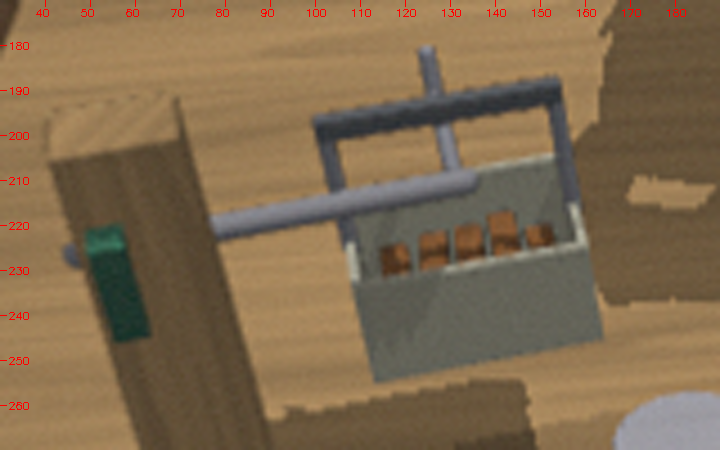

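```bash
python3 -c "
from station import ctrl
print(ctrl.hand_in())"
```

```text
the job is handed in; nothing more can be done
None
```

I hung the peg basket on the chrome hook first. I then set the soap case, the dispenser and the scoop in their outlines and handed the job in at about 39 s. The tin and the clear peg were in none of the pictures, so their outlines stay empty.

- **Knock:** the scoop was knocked about 5 cm off its outline while I was placing the dispenser. I picked it up by the handle and set it back.
- **Last pictures:** the basket hangs level near the middle of its bar. The bystanders look unmoved and the arm is clear of everything.
- **Positions, by the top camera:** the dispenser is about 2.5 mm off centre, the soap about 3 mm and the scoop's bowl about 3.5 mm. All are upright and inside their lines. The nozzle runs parallel to its drawn bar and the bowl is at the drawn end.
- **Where the checks disagreed:** the top and wrist cameras differed by 2 to 3 mm sideways, so I placed to the average of the two. Readings of the scoop's turn ranged from about 5 to 10 degrees against the drawn 7.4, and the soap read about 6 degrees against 7.5.

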